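Load clock barrels from a covered tray into the cleaning cassette

ROBOT

A 6-joint arm with a two-finger parallel gripper is mounted at the origin on the work surface. World frame = base frame: x ahead of the robot, y to its left, z up, the work surface at z = 0. Lengths are in mm, angles in rad, forces in N, time in s.
With the tool pointing down it reaches from about 325 to 775 mm from the base axis. Payload 9.3 kg.
Tool frame: the origin (TCP) lies midway between the tips of the shut fingers; the grasp point (between the pads) lies 19 mm behind it; z points along the fingers, y is the line along which they close (so a half turn about z gives the same grasp; the last joint's range is limited). The gripper opens to 85 mm and grips with 20 to 120 N. Pads are 22 mm wide; open, the fingers measure 114 mm over their backs; the gripper's body (76 mm by 85 mm) begins 54 mm behind the grasp point. The pads swing forward as they close: fully open they stand 13 mm farther back than shut.
Start: joints at [1.102, 0.259, 0.021, 1.334, 0, 1.418], TCP at [170.819, 522.798, 231.279] pointing down, gripper open.
Joint ranges: [-3.04, 3.04], [-0.91, 1.82], [-1.04, 1.36], [-1.92, 1.95], [-1.52, 1.45], [-3.14, 3.14]. Speed limits (rad/s): [2.22, 2.22, 2.79, 3.14, 3.14, 3.14].

INTERFACE

Orientations are given as a unit quaternion [x, y, z, w].
In Python, from bench import sense, capture, camera_model, job_done, masks_of gives the robot as it stands.
- The arm moves only by the tool move_arm, never from a script. Its arguments are lists of equal length, an entry for each row: "delta_pos": the shift along the tool's x, y, z in units of 40 mm (1.0 is 40 mm), a list of three; "angular": the turn, a rotation vector about the tool's x, y, z in rad, a list of three. In form: {"delta_pos": [[x, y, z], ...], "angular": [[rx, ry, rz], ...]}. A call has 1 to 8 rows; each row is the pose to reach, as a shift and turn from the pose commanded when the call began, along the tool's axes at that moment; what a row does not reach only later rows make up. A row lasts 1/12 s, in which the tool goes at most 41.7 mm and 7.16 degrees, less where a joint would pass 70% of its speed; a pose out of reach is approached as far as the arm can. A call with a gripper value outside its range is refused whole. "fingers" is the finger opening in mm, from 0 to 85.4, set as the call begins (left out, the last holds). The fingers move at their own pace and stop on an object; "grip_force" is the grip in N (left out, the last holds). Time passes only in rows, so rows that repeat a pose let the fingers close. It gives the time, the measured TCP pose, the force, the opening and the grip force at its end, in the units of the state.
- sense(): the state, without advancing time (a new reading comes with each control period).
- capture(name): name is "side" or "top"; returns the picture (384x512x3 uint8, blue, green, red); there is no depth.
- camera_model(name): a dict with "mtx" (3x3 intrinsics, pixels), "k1" (the pictures are not rectified: a ray, as slopes to the right and down, at radius r is drawn at 1 + k1 r^2 times it, then the intrinsics apply), "R" (3x3) and "t" (3): a world point X has camera coordinates R X + t. Camera axes: x right, y down, z forward; pixel columns grow to the right and rows downward; lengths in mm; the calibration is good to about 2 mm. A picture is of the moment at which its call begins. camera_model takes no time and is no camera call.
- job_done(): hands the job in; it is judged then, once.
Trained networks look in the newest picture that a camera, given by its name, has taken for a name from the list of things; names that differ only in an ending like _2 or _b are one class to them, and where a whole thing is asked for, a point or a joint stands for the part that bears it (a point fixed in the world has none). Each returns a list of dicts, best first, with "conf" (0 to 1); they miss things now and then, are a little off and sometimes report something else, mostly with a low value. They report only what shows in the picture. A call takes as long as a camera call. They do not tell look-alikes from the thing itself.
- masks_of(camera, thing): "region" (384x512 bool, what is visible of it) and "bbox" ([left, top, right, bottom] in pixels, round what is visible of it).
The state is a dict: "t": time; "joints": joint angles; "joint_vel": joint speeds; "tau": joint torques, N m; "position": TCP position; "orientation": TCP orientation; "wrist_force": force on the tool from outside, world axes, zero at the start; "torque": the same for the moment, N m; "opening": opening from 0.0 (shut) to 1.0 (fully open); "gripper_force": force on a finger pad.
Only numpy, scipy, OpenCV 4.12 (cv2) and the standard library are available. Lean on these libraries where they do the work, as an engineer would, in place of code of your own. Each camera call takes 0.05 s, during which the arm holds its last target. There are 200 camera calls.

TASK

With the loose clear cover kept on, tip the white tray until all the clock barrels in it have slid up against the same long side, set it down level on the bench and take the cover off with them still gathered there. Slide the cassette's gate open, stand every barrel upright in a pocket of its own, slide the gate fully shut again, and put the cover back squarely on the emptied tray. Leave the other things on the bench where they are.

Things in the scene. Friction and masses are not known exactly. Their poses are not given: they have to be found in the camera images.
- tray: Loose white tray, 70 (x) by 157 (y) by 16 mm high, 0.4 kg. Origin: underside centre. Walls 4.5, floor 4 mm thick; inside 61 mm across x. Ribs 3 mm high make five channels along x, centred at y = -56, -28, 0, 28, 56 mm. Long sides: the walls at x = +-35. Can be gripped from above across x, low down, with the cover on: that is 1.5 mm narrower on each side, its handle ends 51 mm above the bench.
- cover: Loose clear hood, 67 (x) by 153 mm (y), 100 g, resting unlatched on the tray rim. Origin: centre of its lower edge, 16 mm above the tray origin when seated, axes alike (either way round). Top face at z = 19 mm; on it a white bar handle 10 thick (x), 44 long (y), up to z = 35. Two end tabs reach 5 mm down into the tray (1.5 mm play), so on the bench its origin is 5 mm up.
- barrel1: Upright brass clock mainspring barrel, 40 g: toothed wheel 24 mm wide, 3 thick at the foot, drum 19 mm wide up to z = 14, steel arbor 9 mm wide from z = 14 to 24 mm to grip it by. Origin: underside centre. Starts in the tray channel at y = -56 mm, anywhere near its middle. Slides when the tray is tilted over 17 degrees; stays upright to 40. May be absent.
- barrel2: Upright brass clock mainspring barrel, 40 g: toothed wheel 24 mm wide, 3 thick at the foot, drum 19 mm wide up to z = 14, steel arbor 9 mm wide from z = 14 to 24 mm to grip it by. Origin: underside centre. Starts in the tray channel at y = -28 mm, anywhere near its middle. Slides when the tray is tilted over 17 degrees; stays upright to 40. May be absent.
- barrel3: Upright brass clock mainspring barrel, 40 g: toothed wheel 24 mm wide, 3 thick at the foot, drum 19 mm wide up to z = 14, steel arbor 9 mm wide from z = 14 to 24 mm to grip it by. Origin: underside centre. Starts in the tray channel at y = 0 mm, anywhere near its middle. Slides when the tray is tilted over 17 degrees; stays upright to 40. May be absent.
- barrel4: Upright brass clock mainspring barrel, 40 g: toothed wheel 24 mm wide, 3 thick at the foot, drum 19 mm wide up to z = 14, steel arbor 9 mm wide from z = 14 to 24 mm to grip it by. Origin: underside centre. Starts in the tray channel at y = 28 mm, anywhere near its middle. Slides when the tray is tilted over 17 degrees; stays upright to 40. May be absent.
- barrel5: Upright brass clock mainspring barrel, 40 g: toothed wheel 24 mm wide, 3 thick at the foot, drum 19 mm wide up to z = 14, steel arbor 9 mm wide from z = 14 to 24 mm to grip it by. Origin: underside centre. Starts in the tray channel at y = 56 mm, anywhere near its middle. Slides when the tray is tilted over 17 degrees; stays upright to 40. May be absent.
- cassette: Fixed stainless cassette of the cleaning machine, 104 (x) by 181 mm (y). Origin: underside centre. Five square pockets 30 mm wide in a row along y near its -x side (walls 15 mm high, floor 3 mm thick), end plates 39 mm high at y = +-89 mm, and over the pockets a slotted gate that slides back to +x above the empty rear half.
- pocket1 (a point): Centre of the floor of pocket 1 of the cassette, 3 mm above its underside, at x = -33, y = -66 mm in the cassette's frame. A barrel standing in it has its origin here; 3 mm play on every side.
- pocket2 (a point): Centre of the floor of pocket 2 of the cassette, 3 mm above its underside, at x = -33, y = -33 mm in the cassette's frame. A barrel standing in it has its origin here; 3 mm play on every side.
- pocket3 (a point): Centre of the floor of pocket 3 of the cassette, 3 mm above its underside, at x = -33, y = 0 mm in the cassette's frame. A barrel standing in it has its origin here; 3 mm play on every side.
- pocket4 (a point): Centre of the floor of pocket 4 of the cassette, 3 mm above its underside, at x = -33, y = 33 mm in the cassette's frame. A barrel standing in it has its origin here; 3 mm play on every side.
- pocket5 (a point): Centre of the floor of pocket 5 of the cassette, 3 mm above its underside, at x = -33, y = 66 mm in the cassette's frame. A barrel standing in it has its origin here; 3 mm play on every side.
- gate (a joint): Sliding gate, m: 0 fully shut over the pockets, 0.060 fully open (moved along cassette +x). 2 N of friction; stays where left; starts shut or up to 20 mm open. Its slotted plate lies 31 to 34 mm above the cassette underside; fully open, its front edge is 41 mm behind the pockets centre line.
- gate_handle (a point): Middle of the gate's bar handle, 42.5 mm above the cassette's underside: bar 10 mm thick (cassette x), 44 mm long (cassette y), rising from 34 to 51 mm. Moves with the gate; axes as the cassette's.
- loupe: Black eye loupe, 34 mm wide, 32 mm high. Not part of the job. Origin: underside, near its middle.
- tweezers: Steel tweezers lying flat, 115 mm long. Not part of the job. Origin: underside, near its middle.
- movement_holder: Yellow round movement holder with a movement in it, 46 mm wide, 14 mm high. Not part of the job. Origin: underside, near its middle.
- swabs: Card with blue-handled swabs, 90 by 60 mm. Not part of the job. Origin: underside, near its middle.
- parts_box: Dark red parts box, 58 by 50 by 16 mm. Not part of the job. Origin: underside, near its middle.
- screwdriver: Small screwdriver, 120 mm long, lying flat. Not part of the job. Origin: underside, near its middle.
- blue_tray: Flat blue eight-sided tray, 116 mm across, 6 mm high. Not part of the job. Origin: underside, near its middle.
Things that resemble listed ones, but are neither listed nor needed, are in the scene too. What is meant by the cover is not pink or red, and is the larger of those in its own colour.

How it is judged:
By the outcome, as a careful person would: the job done as asked, in the order asked, and still so for the second after the job is handed in, with the robot touching nothing.
Of barrel1, barrel2, barrel3, barrel4, barrel5 only 3 to 5 are there at a start; the rules pass over those that are not, and their reading is None.
At some moment in a run one of tray, cover may be knocked a few centimetres aside while the robot is not near it.
It also fails if it takes over 210 s, if anything falls off the work surface, if the arm or the gripper's body presses on something with over 40 N, if the wrist force passes 120 N, or if a joint passes its speed limit or range.

## Working session

There is one attempt and no reset: what is moved stays moved. The work goes in short steps, Python scripts to look and compute and a tool call to move; the robot and the scene stay as the last step left them, time stands still between calls to the robot, and variables do not carry over. Pictures are saved under pics/ and viewed, at most 14 in all, crops included, and the job is handed in when it is done.

Besides the shell and the picture viewer there is one more tool, called after "Request:" in YAML: its name, and indented under it one key for each argument. move_arm: Moves the arm, as the interface text tells. Its arguments: {"type":"object","properties":{"delta_pos":{"type":"array"},"angular":{"type":"array"},"fingers":{"type":"number"},"grip_force":{"type":"number"}},"required":["delta_pos","angular"]}

```bash
ls; mkdir -p pics
python3 - <<'E'
from bench import *
import cv2
for n in("side","top"):
    im=capture(n); cv2.imwrite(f"pics/{n}0.png",im)
    m=camera_model(n); print(n,m)
print(sense())
E
```

```text
pics
side {'mtx': array([[433.21163058,   0.        , 252.05986638],
       [  0.        , 433.21163058, 189.60279786],
       [  0.        ,   0.        ,   1.        ]]), 'k1': 0.025325666460010693, 'R': array([[ 0.83263861, -0.55347583,  0.01942832],
       [-0.34072453, -0.53960461, -0.76989198],
       [ 0.43660021,  0.63442208, -0.63787842]]), 't': array([-432.85659142,  218.07559858, 1042.53090459])}
top {'mtx': array([[382.35125434,   0.        , 254.80810959],
       [  0.        , 382.35125434, 195.99124762],
       [  0.        ,   0.        ,   1.        ]]), 'k1': 0.009682777732384382, 'R': array([[ 0.00555953, -0.99997337,  0.00472851],
       [-0.97806354, -0.00642226, -0.20820773],
       [ 0.20823256, -0.00346724, -0.9780732 ]]), 't': array([ -7.59677348, 507.1635121 , 971.61484241])}
{'t': 0.1, 'joints': array([ 1.10242757e+00,  2.59116913e-01,  2.08656533e-02,  1.33370821e+00,
       -2.86044656e-05,  1.41821893e+00]), 'joint_vel': array([ 0.00113582, -0.00201633,  0.0001087 , -0.00121858,  0.00051931,
        0.00074877]), 'tau': array([ 5.14035622e-03, -5.56691372e+01,  3.45071554e+01,  1.16474752e-02,
       -1.83029606e-04,  1.82498087e-05]), 'position': array([170.70168976, 522.58157568, 230.74796016]), 'orientation': array([ 1.57240377e-01,  9.87560188e-01, -5.58134286e-04, -1.64056575e-04]), 'wrist_force': array([0.1637251 , 0.17335648, 0.97084313]), 'torque': array([-0.02791474,  0.0151129 ,  0.05482675]), 'gripper_force': 0.0, 'opening': 0.9991464369254397}
```

View pics/side0.png

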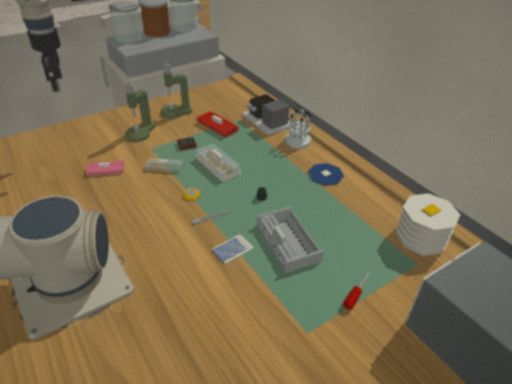

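View pics/top0.png

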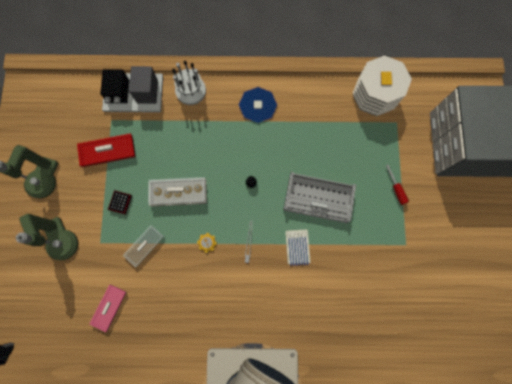

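The side view shows the covered tray at (218,160) and the cassette at (288,240). The top view has them at (178,192) and (320,198). There are four possible covers, in top-view pixels:
- Clear hood on the tray at (178,192).
- Smaller clear hood at (143,247).
- Pink one at (108,309).
- Red one at (106,151).

The clear hood on the tray fits, as the larger clear one. I'll confirm it in a crop.

```bash
cat > h.py <<'E'
import numpy as np, cv2
from bench import *
from scipy.optimize import least_squares, minimize
def proj(c,X):
    m=camera_model(c); P=np.atleast_2d(X)@m["R"].T+m["t"]; s=P[:,:2]/P[:,2:]
    s=s*(1+m["k1"]*(s**2).sum(1,keepdims=True)); return s*m["mtx"][0,0]+m["mtx"][:2,2]
def ray(c,uv):
    m=camera_model(c); d=(np.array(uv,float)-m["mtx"][:2,2])/m["mtx"][0,0]; s=d.copy()
    for _ in range(6): s=d/(1+m["k1"]*(s@s))
    return -m["R"].T@m["t"], m["R"].T@np.array([*s,1])
def onplane(c,uv,z):
    o,d=ray(c,uv); return o+d*(z-o[2])/d[2]
def tri(a,b):  # side px, top px -> point, ray gap
    o1,d1=ray("side",a);o2,d2=ray("top",b)
    k=np.linalg.lstsq(np.c_[d1,-d2],o2-o1,rcond=None)[0]
    p,q=o1+k[0]*d1,o2+k[1]*d2; return (p+q)/2,np.linalg.norm(p-q)
def rz(a): return np.array([[np.cos(a),-np.sin(a),0],[np.sin(a),np.cos(a),0],[0,0,1]])
def place(P,x,y,a,z=0): return np.asarray(P,float)@rz(a).T+[x,y,z]
def box(sx,sy,z0,z1,cx=0,cy=0): return np.array([[cx+i*sx/2,cy+j*sy/2,z] for i in(-1,1) for j in(-1,1) for z in(z0,z1)])
def centre(r): return np.argwhere(r).mean(0)[::-1]
def fit(boxes,masks,x0):  # convex-part silhouettes vs masks {cam:region}; x,y,yaw
    def cost(p):
        e=0
        for c,r in masks.items():
            S=np.zeros((384*4,512*4),np.uint8)
            for b in boxes: cv2.fillConvexPoly(S,cv2.convexHull(((proj(c,place(b,*p))+.5)*4*16).astype(np.int32)),1,shift=4)
            M=cv2.resize(r.astype(np.uint8),None,fx=4,fy=4,interpolation=cv2.INTER_NEAREST)
            e+=1-(S&M).sum()/(S|M).sum()
        return e/len(masks)
    s=np.array([x0,*[np.array(x0)+d for d in([15,0,0],[0,15,0],[0,0,.15])]])
    r=minimize(cost,x0,method="Nelder-Mead",options=dict(initial_simplex=s,xatol=.05,fatol=1e-4)); return r.x,r.fun
def draw(c,im,P,col,k=1):
    for u in proj(c,P): cv2.circle(im,tuple(((u+.5)*k).astype(int)),1,col,-1)
E
cat > a.py <<'E'
from h import *
import pickle
out={}
for c in("side","top"):
    im=capture(c)
    for n in("tray","cover","cassette","gate","gate_handle","barrel1"):
        for d in masks_of(c,n): 
            out.setdefault((c,n),[]).append(d); print(c,n,round(d["conf"],2),np.round(d["bbox"]),d["region"].sum(),centre(d["region"]).round(1))
pickle.dump(out,open("m.pkl","wb"))
a=cv2.imread("pics/top0.png")[130:280,70:230]; b=cv2.imread("pics/side0.png")[130:280,140:330]
cv2.imwrite("pics/crop1.png",np.hstack([cv2.resize(a,(390,366),interpolation=2),cv2.resize(b,(400,366),interpolation=2)]))
E
python3 a.py
```

```text
side tray 0.68 [196. 156. 241. 183.] 160 [216.8 169.5]
side cover 0.95 [196. 114. 238. 136.] 570 [217.8 123.6]
side cover 0.78 [197. 146. 240. 179.] 794 [218.  159.9]
side cover 0.73 [ 87. 160. 126. 177.] 421 [104.9 167.5]
side cover 0.6 [145. 158. 185. 173.] 471 [163.6 164.3]
side cassette 0.85 [257. 208. 327. 272.] 2663 [288.5 239.3]
side gate 0.56 [265. 213. 302. 258.] 729 [279.8 237.3]
side gate_handle 0.69 [260. 214. 300. 259.] 693 [279.7 237. ]
side gate_handle 0.61 [257. 206. 323. 272.] 2524 [288.7 239.6]
side barrel1 0.18 [197. 158. 239. 182.] 189 [217.8 171.2]
top cover 0.93 [121. 227. 163. 265.] 750 [143.  246.1]
top cover 0.93 [ 90. 287. 125. 331.] 868 [107.7 308. ]
top cover 0.87 [ 75. 135. 134. 168.] 1433 [105.3 149.6]
top cover 0.66 [147. 178. 206. 204.] 1404 [176.5 190.1]
top cassette 0.78 [282. 171. 355. 224.] 2672 [319.1 197.5]
top gate 0.51 [282. 173. 358. 225.] 2621 [319.4 197.6]
top gate_handle 0.84 [288. 196. 349. 218.] 871 [318.9 205.3]
top gate_handle 0.59 [111. 192. 129. 216.] 418 [119.7 201.8]
top barrel1 0.52 [284. 174. 357. 226.] 2541 [318.9 197.5]
```

View pics/crop1.png

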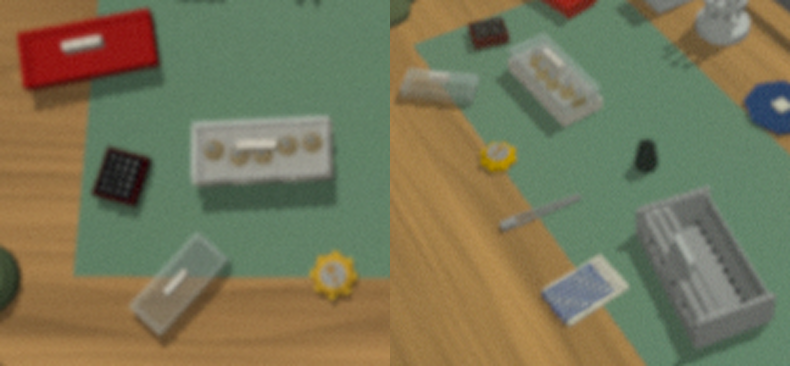

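The crop confirms it: the larger clear hood, with a white handle, sits on the white tray (top ~177,190). Five barrel shapes show through it. The smaller clear hood (143,247) and the red and pink ones are look-alikes. Next I'll fit the poses.

```bash
cat > b.py <<'E'
from h import *
import pickle
m=pickle.load(open("m.pkl","rb"))
g=lambda c,n,i:m[c,n][i]["region"]
side=capture("side");top=capture("top")
# tray: bright against green mat; segment by colour around it
def seg(im,b):
    h=cv2.cvtColor(im,cv2.COLOR_BGR2HSV); k=~((h[...,0]>55)&(h[...,0]<95)&(h[...,1]>60))
    r=np.zeros_like(k); r[b[1]:b[3],b[0]:b[2]]=k[b[1]:b[3],b[0]:b[2]]
    n,l,s,_=cv2.connectedComponentsWithStats(r.astype(np.uint8)); return l==1+s[1:,4].argmax()
mt={"side":seg(side,(190,140,250,190)),"top":seg(top,(140,168,216,222))}
mc={"side":seg(side,(250,200,335,280)),"top":seg(top,(275,165,362,230))}
res={}
tb=[box(70,157,0,16),box(67,153,16,35),box(10,44,35,51)]
cb=[box(104,181,0,18)]+[box(104,3,0,39,0,s*89) for s in(-1,1)]
x0=onplane("top",centre(mt["top"]),20); x1=onplane("top",centre(mc["top"]),20)
for nm,b,k,x in(("tray",tb,mt,x0),("cass",cb,mc,x1)):
    p,f=fit(b,k,[x[0],x[1],0.]); res[nm]=p; print(nm,p.round(3),round(f,3),[int(v.sum()) for v in k.values()])
    for c in k: q,f=fit(b,{c:k[c]},p); print("  ",c,q.round(3),round(f,3))
pickle.dump(res,open("p.pkl","wb"))
K=6
t2=cv2.resize(top[165:232,140:215],None,fx=5,fy=5,interpolation=2)
def ov(c,im,b,P,r):
    x,y,w,h=r; o=cv2.resize(im[y:y+h,x:x+w],None,fx=K,fy=K,interpolation=2)
    for q in b:
        u=((proj(c,place(q,*P))+.5-[x,y])*K).astype(int)
        for i in range(8):
            for j in(1,2,4):
                if not i&j: cv2.line(o,tuple(map(int,u[i])),tuple(map(int,u[i|j])),(0,0,255),1)
    return cv2.resize(o,(390,295))
A=np.vstack([np.hstack([ov("top",top,tb,res["tray"],(135,160,86,65)),ov("side",side,tb,res["tray"],(180,135,70,56))]),np.hstack([ov("top",top,cb,res["cass"],(276,165,86,65)),ov("side",side,cb,res["cass"],(245,200,92,75))])])
cv2.imwrite("pics/fit1.png",A)
E
python3 b.py
```

```text
tray [5.26057e+02 2.12617e+02 1.04000e-01] 0.367 [2001, 2101]
   side [5.15598e+02 2.10712e+02 3.14000e-01] 0.476
   top [5.26817e+02 2.11522e+02 1.00000e-01] 0.244
cass [ 5.10853e+02 -1.81254e+02 -1.72000e-01] 0.243 [3529, 3249]
   side [ 5.10864e+02 -1.81243e+02 -1.72000e-01] 0.28
   top [ 5.10991e+02 -1.81538e+02 -1.76000e-01] 0.205
```

View pics/fit1.png

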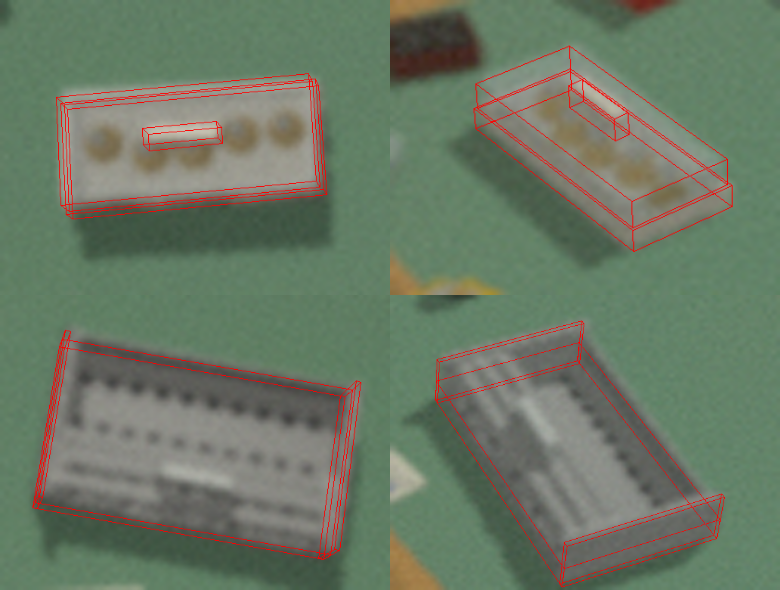

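The fits are close but the shadows contaminate the masks. I'll segment again by colour ratio, and measure both handles from two views.

```bash
cat >> h.py <<'E'
def seg(im,b,t=0.05):
    f=cv2.GaussianBlur(im,(0,0),.7).astype(float)+1; k=(f[...,1]-f[...,2])/f.sum(2)<t
    r=np.zeros_like(k); r[b[1]:b[3],b[0]:b[2]]=k[b[1]:b[3],b[0]:b[2]]
    n,l,s,_=cv2.connectedComponentsWithStats(r.astype(np.uint8)); r=l==1+s[1:,4].argmax()
    return cv2.morphologyEx(r.astype(np.uint8),cv2.MORPH_CLOSE,np.ones((7,7)))>0
tb=[box(70,157,0,16),box(67,153,16,35),box(10,44,35,51)]
cb=[box(104,181,0,18)]+[box(104,3,0,39,0,s*89) for s in(-1,1)]
def ov(c,im,b,P,r,K=6):
    x,y,w,h=r; o=cv2.resize(im[y:y+h,x:x+w],None,fx=K,fy=K,interpolation=2)
    for q in b:
        u=((proj(c,place(q,*P))+.5-[x,y])*K).astype(int)
        for i in range(8):
            for j in(1,2,4):
                if not i&j: cv2.line(o,tuple(map(int,u[i])),tuple(map(int,u[i|j])),(0,0,255),1)
    return cv2.resize(o,(390,295))
E
cat > c.py <<'E'
from h import *
import pickle
side=capture("side");top=capture("top"); res=pickle.load(open("p.pkl","rb"))
mt={"side":seg(side,(190,140,250,190)),"top":seg(top,(140,168,216,222))}
mc={"side":seg(side,(250,200,335,280)),"top":seg(top,(275,165,362,230))}
for nm,b,k in(("tray",tb,mt),("cass",cb,mc)):
    p,f=fit(b,k,res[nm]); res[nm]=p; print(nm,p.round(3),round(f,3),[int(v.sum()) for v in k.values()])
    for c in k: q,f=fit(b,{c:k[c]},p); print("  ",c,q.round(3),round(f,3))
pickle.dump(res,open("p.pkl","wb"))
def bright(im,b,q):
    g=im[b[1]:b[3],b[0]:b[2]].min(2).astype(float); w=g>q
    n,l,s,ce=cv2.connectedComponentsWithStats(w.astype(np.uint8)); i=1+s[1:,4].argmax()
    r=cv2.minAreaRect(np.argwhere(l==i)[:,::-1].astype(np.float32)); return ce[i]+[b[0],b[1]],s[i,4],r
for nm,bs,bt in(("coverH",(200,140,235,170),(160,180,195,198)),("gateH",(262,225,302,250),(300,190,340,215))):
    a=[bright(im,b,np.percentile(im[b[1]:b[3],b[0]:b[2]].min(2),93)) for im,b in((side,bs),(top,bt))]
    P,g=tri(a[0][0],a[1][0]); print(nm,a,P.round(1),round(g,1))
T,C=res["tray"],res["cass"]
A=np.vstack([np.hstack([ov("top",top,tb,T,(135,160,86,65)),ov("side",side,tb,T,(180,135,70,56))]),np.hstack([ov("top",top,cb,C,(276,165,86,65)),ov("side",side,cb,C,(245,200,92,75))])])
cv2.imwrite("pics/fit2.png",A)
E
python3 c.py
```

```text
tray [5.26610e+02 2.12004e+02 5.70000e-02] 0.051 [944, 1593]
   side [5.25260e+02 2.11457e+02 5.60000e-02] 0.065
   top [5.27105e+02 2.11887e+02 6.40000e-02] 0.024
cass [ 5.14033e+02 -1.81002e+02 -1.97000e-01] 0.048 [2591, 2652]
   side [ 5.13914e+02 -1.78992e+02 -2.02000e-01] 0.042
   top [ 5.14130e+02 -1.82774e+02 -1.90000e-01] 0.036
coverH [(array([216.60869565, 152.04347826]), np.int32(46), ((16.5, 11.999999046325684), (13.435027122497559, 3.535533905029297), 45.0)), (array([174.84090909, 187.97727273]), np.int32(44), ((15.0, 8.0), (2.0, 14.0), 90.0))] [525.5 210.2  57.8] 2.8
gateH [(array([280.5       , 231.38709677]), np.int32(62), ((18.250001907348633, 6.249999523162842), (14.849242210388184, 5.656853675842285), 45.0)), (array([319.34482759, 203.68965517]), np.int32(58), ((19.139999389648438, 13.520000457763672), (16.263456344604492, 4.101219654083252), 8.13010311126709))] [ 487.8 -177.3   52.6] 0.7
```

View pics/fit2.png

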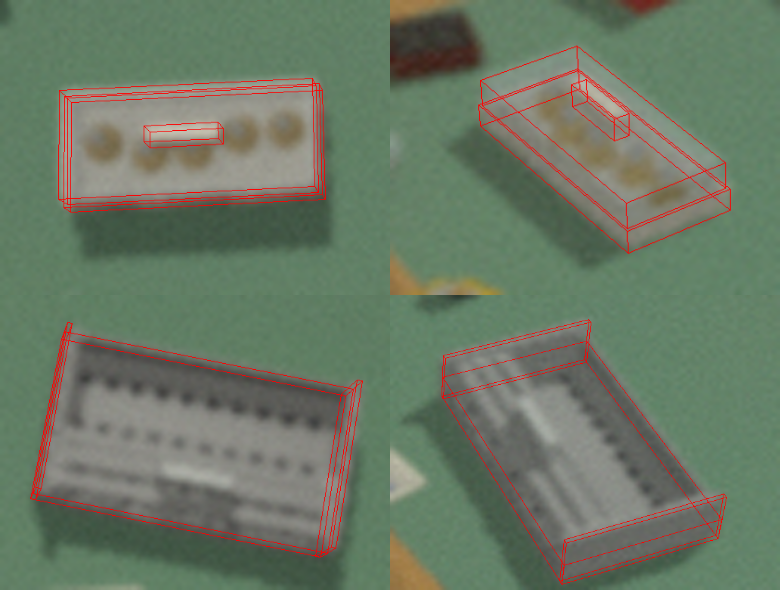

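The outlines now match in both views. The tray is at about (526.8, 211.8), yaw 0.06. The cassette is at about (514, -181.5), yaw -0.195, with the pockets towards the robot. The gate handle's triangulated height of 52.6 fits the 51 given. Next is a waypoint helper, then I move.

```bash
cat >> h.py <<'E'
from scipy.spatial.transform import Rotation as Ro
def rows(wps):  # wps: (x,y,z,yaw of tool y,tilt about tool x) -> rows from present measured pose
    s=sense(); R0=Ro.from_quat(s["orientation"]).as_matrix(); p=s["position"]
    for x,y,z,a,*t in wps:
        best=None
        for b in(a,a+np.pi):
            Y=np.array([np.cos(b),np.sin(b),0]);Z=np.array([0,0,-1.]);R=np.c_[np.cross(Y,Z),Y,Z]@Ro.from_rotvec([t[0] if t else 0,0,0]).as_matrix()
            v=Ro.from_matrix(R0.T@R).as_rotvec()
            if best is None or np.linalg.norm(v)<np.linalg.norm(best): best=v
        print((R0.T@(np.array([x,y,z])-p)/40).round(3).tolist(),best.round(3).tolist())
E
python3 - <<'E'
from h import *
for n,c in dict(small=(143,247),holder=(207,243),loupe=(251,182),tweez=(249,243),swab=(298,247),red_lo=(120,165),blue=(258,105),matfar=(180,130)).items(): print(n,onplane("top",c,5).round(0))
rows([(526,211.5,150,.062),(526,211.5,60,.062),(526,211.5,-4,.062)])
E
```

```text
small [373. 299.   5.]
holder [385. 125.   5.]
loupe [558.   6.   5.]
tweez [386.  10.   5.]
swab [ 376. -124.    5.]
red_lo [605. 380.   5.]
blue [793. -13.   5.]
matfar [713. 214.   5.]
[-10.858, -4.64, 2.032] [0.0, -0.0, 1.193]
[-10.858, -4.64, 4.282] [0.0, -0.0, 1.193]
[-10.858, -4.641, 5.882] [0.0, -0.0, 1.193]
```

Request:
move_arm:
  delta_pos:
    - [-10.86,-4.64,2.03]
    - [-10.86,-4.64,2.03]
    - [-10.86,-4.64,2.03]
    - [-10.86,-4.64,2.03]
    - [-10.86,-4.64,2.03]
    - [-10.86,-4.64,2.03]
    - [-10.86,-4.64,2.03]
    - [-10.86,-4.64,2.03]
  angular:
    - [0,0,1.193]
    - [0,0,1.193]
    - [0,0,1.193]
    - [0,0,1.193]
    - [0,0,1.193]
    - [0,0,1.193]
    - [0,0,1.193]
    - [0,0,1.193]
  fingers: 85

```text
t: 1.67
position: [419.1, 304.7, 174.7]
orientation: [0.614, 0.789, 0.0, 0.0]
wrist_force: [0.3, 1.0, 0.5]
opening: 0.995
gripper_force: 0.0
```

Run:
```python
from h import *
rows([(526,211.5,100,.062)])
```

```text
[-2.917, 2.015, 1.869] [0.001, -0.0, 0.187]
```

Request:
move_arm:
  delta_pos:
    - [-2.92,2.02,1.87]
    - [-2.92,2.02,1.87]
    - [-2.92,2.02,1.87]
    - [-2.92,2.02,1.87]
    - [-2.92,2.02,1.87]
    - [-2.92,2.02,1.87]
  angular:
    - [0,0,0.187]
    - [0,0,0.187]
    - [0,0,0.187]
    - [0,0,0.187]
    - [0,0,0.187]
    - [0,0,0.187]

```text
t: 2.17
position: [526.0, 212.2, 98.6]
orientation: [0.684, 0.73, -0.001, -0.001]
wrist_force: [-0.7, 0.9, -0.1]
opening: 0.996
gripper_force: 0.0
```

Run:
```python
from h import *
cv2.imwrite("pics/s2.png",np.hstack([cv2.resize(capture("top")[130:240,110:250],None,fx=2.8,fy=2.8,interpolation=2),cv2.resize(capture("side")[100:210,150:290],None,fx=2.8,fy=2.8,interpolation=2)]))
s=sense();print(s["position"],s["joints"].round(2))
rows([(526,211.5,-4,.062)])
```

```text
[525.30260207 213.82288825 100.2300892 ] [ 0.24  0.36 -0.18  1.03  0.    1.74]
[-0.06, 0.014, 2.606] [-0.0, -0.0, 0.006]
```

View pics/s2.png

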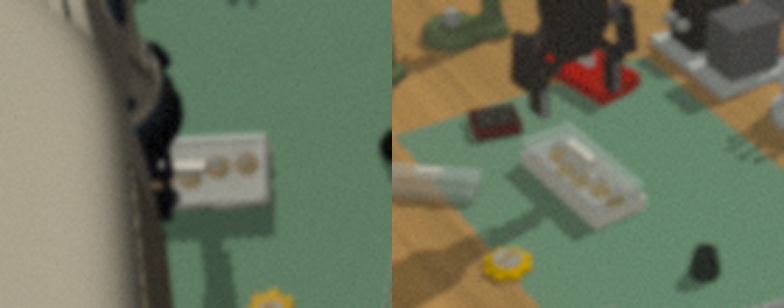

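The tray hasn't moved: in the crop its right edge is still at top px 206. The fingers straddle it with about 7 mm spare on each side, so I descend.

Request:
move_arm:
  delta_pos:
    - [-0.05,0.015,1.0]
    - [-0.05,0.015,1.8]
    - [-0.05,0.015,2.2]
    - [-0.05,0.015,2.4]
    - [-0.05,0.015,2.6]
    - [-0.05,0.015,2.6]
    - [-0.05,0.015,2.6]
    - [-0.05,0.015,2.6]
  angular:
    - [0,0,0.006]
    - [0,0,0.006]
    - [0,0,0.006]
    - [0,0,0.006]
    - [0,0,0.006]
    - [0,0,0.006]
    - [0,0,0.006]
    - [0,0,0.006]

```text
t: 2.93
position: [527.0, 212.1, -2.7]
orientation: [0.685, 0.729, 0.001, 0.001]
wrist_force: [-0.4, 0.5, -0.7]
opening: 0.996
gripper_force: 0.0
```

Grip, then lift.

Request:
move_arm:
  delta_pos:
    - [0,0,0]
    - [0,0,0]
    - [0,0,0]
    - [0,0,0]
    - [0,0,0]
    - [0,0,0]
    - [0,0,0]
    - [0,0,-0.05]
  angular:
    - [0,0,0]
    - [0,0,0]
    - [0,0,0]
    - [0,0,0]
    - [0,0,0]
    - [0,0,0]
    - [0,0,0]
    - [0,0,0]
  fingers: 62
  grip_force: 80

```text
t: 3.6
position: [526.5, 211.7, -1.3]
orientation: [0.685, 0.729, 0.0, 0.0]
wrist_force: [0.4, 0.5, -7.3]
opening: 0.788
gripper_force: 91.1
```

Request:
move_arm:
  delta_pos:
    - [0,0,-0.2]
    - [0,0,-0.5]
    - [0,0,-0.9]
    - [0,0,-1.3]
    - [0,0,-1.6]
    - [0,0,-1.75]
    - [0,0,-1.75]
    - [0,0,-1.75]
  angular:
    - [0,0,0]
    - [0,0,0]
    - [0,0,0]
    - [0,0,0]
    - [0,0,0]
    - [0,0,0]
    - [0,0,0]
    - [0,0,0]

```text
t: 4.27
position: [526.0, 211.6, 67.8]
orientation: [0.685, 0.729, -0.0, -0.0]
wrist_force: [-0.3, 0.6, -6.1]
opening: 0.795
gripper_force: 91.8
```

Run:
```python
from h import *
cv2.imwrite("pics/s3.png",cv2.resize(capture("side")[90:200,150:290],None,fx=4,fy=4,interpolation=2))
s=sense();print(s["position"],s["joints"].round(2),s["torque"],s["wrist_force"])
a=.062
rows([(*s["position"],a,t) for t in(.48,-.48)])
R=Ro.from_quat(s["orientation"]).as_matrix();print(R.round(2))
```

```text
[525.73493531 211.5361354   67.2731406 ] [ 0.23  0.38 -0.23  0.96  0.    1.74] [ 0.02699503 -0.02186596  0.0301664 ] [-0.01234599  0.1004421  -6.31806586]
[0.0, 0.0, 0.0] [0.479, 0.0, -0.0]
[0.0, 0.0, 0.0] [-0.481, 0.0, 0.0]
[[-0.06  1.   -0.  ]
 [ 1.    0.06 -0.  ]
 [-0.   -0.   -1.  ]]
```

View pics/s3.png

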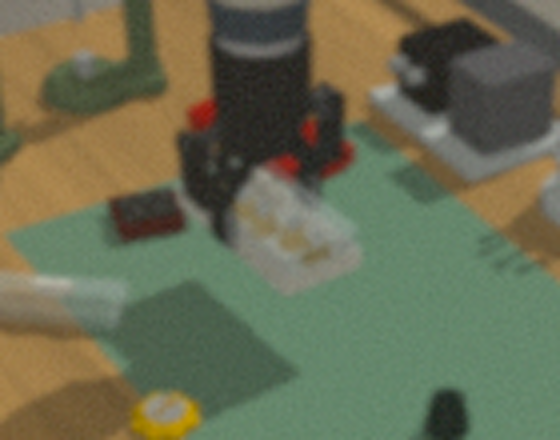

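The tray hangs level in the grip with the cover on; in the crop it sits at (295,230). I tilt it about 27° so the near (-x) side goes down.

Request:
move_arm:
  delta_pos:
    - [0,0,0]
    - [0,0,0]
    - [0,0,0]
    - [0,0,0]
    - [0,0,0]
    - [0,0,0]
    - [0,0,0]
    - [0,0,0]
  angular:
    - [-0.07,0,0]
    - [-0.15,0,0]
    - [-0.23,0,0]
    - [-0.31,0,0]
    - [-0.38,0,0]
    - [-0.44,0,0]
    - [-0.48,0,0]
    - [-0.5,0,0]

```text
t: 4.98
position: [523.6, 211.2, 66.1]
orientation: [0.663, 0.706, 0.179, 0.169]
wrist_force: [-0.7, 0.8, -6.7]
opening: 0.788
gripper_force: 92.3
```

Request:
move_arm:
  delta_pos:
    - [0,0,0]
    - [0,0,0]
    - [0,0,0]
    - [0,0,0]
    - [0,0,0]
    - [0,0,0]
  angular:
    - [0,0,0]
    - [0,0,0]
    - [0,0,0]
    - [0,0,0]
    - [0,0,0]
    - [0,0,0]

```text
t: 5.48
position: [526.5, 211.6, 68.0]
orientation: [0.664, 0.706, 0.18, 0.169]
wrist_force: [-0.5, 0.4, -6.7]
opening: 0.79
gripper_force: 92.3
```

Run:
```python
from h import *
cv2.imwrite("pics/s4.png",np.hstack([cv2.resize(capture("side")[90:200,150:290],None,fx=2.8,fy=2.8,interpolation=2),cv2.resize(capture("top")[130:240,110:250],None,fx=2.8,fy=2.8,interpolation=2)]))
s=sense();print(s["position"],s["joints"].round(2),s["wrist_force"])
rows([(526.2,211.7,67.5,.062),(526.2,211.7,-2.5,.062)])
```

```text
[526.40325717 211.63448305  67.96617152] [ 0.29  0.17 -0.7   0.21 -0.11  1.77] [ 0.11473783  0.56770448 -6.15208983]
[0.002, -0.01, 0.008] [0.5, 0.0, -0.0]
[0.002, -0.849, 1.544] [0.5, 0.0, -0.0]
```

View pics/s4.png

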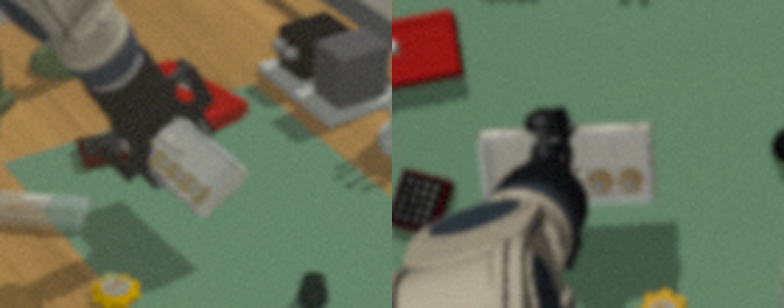

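Tilted at 28.6°, the visible barrels lie along the near wall and the cover is still on. I level the tray and set it down.

Request:
move_arm:
  delta_pos:
    - [0,0,0]
    - [0,0,0]
    - [0,0,0]
    - [0,0,0]
    - [0,0,0]
    - [0,0,0]
    - [0,0,0]
    - [0,0,0]
  angular:
    - [0.07,0,0]
    - [0.15,0,0]
    - [0.23,0,0]
    - [0.31,0,0]
    - [0.38,0,0]
    - [0.45,0,0]
    - [0.5,0,0]
    - [0.5,0,0]

```text
t: 6.25
position: [528.6, 211.7, 67.7]
orientation: [0.685, 0.728, -0.0, -0.0]
wrist_force: [0.7, 1.3, -6.5]
opening: 0.792
gripper_force: 92.7
```

Request:
move_arm:
  delta_pos:
    - [0,0,0]
    - [0,0,0.3]
    - [0,0,0.7]
    - [0,0,1.1]
    - [0,0,1.4]
    - [0,0,1.6]
    - [0,0,1.7]
    - [0,0,1.7]
  angular:
    - [0,0,0]
    - [0,0,0]
    - [0,0,0]
    - [0,0,0]
    - [0,0,0]
    - [0,0,0]
    - [0,0,0]
    - [0,0,0]

```text
t: 6.92
position: [525.7, 211.7, -0.4]
orientation: [0.685, 0.729, -0.0, 0.0]
wrist_force: [0.8, -0.8, -7.1]
opening: 0.798
gripper_force: 92.6
```

Run:
```python
from h import *
s=sense();print(s["position"],s["orientation"],s["wrist_force"])
```

```text
[ 5.25661500e+02  2.11658789e+02 -4.03498126e-01] [ 6.84770188e-01  7.28759064e-01 -1.22159575e-04  2.36802253e-05] [ 0.75946625 -0.76960834 -7.0919036 ]
```

Still hanging (7 N), so I lower it in small steps.

Request:
move_arm:
  delta_pos:
    - [0,0,0.02]
    - [0,0,0.03]
    - [0,0,0.04]
    - [0,0,0.05]
    - [0,0,0.05]
    - [0,0,0.05]
  angular:
    - [0,0,0]
    - [0,0,0]
    - [0,0,0]
    - [0,0,0]
    - [0,0,0]
    - [0,0,0]

```text
t: 7.42
position: [526.4, 211.7, -1.8]
orientation: [0.685, 0.729, 0.0, 0.0]
wrist_force: [-1.0, 0.7, -5.5]
opening: 0.794
gripper_force: 92.7
```

Request:
move_arm:
  delta_pos:
    - [0,0,0.01]
    - [0,0,0.02]
    - [0,0,0.03]
    - [0,0,0.03]
  angular:
    - [0,0,0]
    - [0,0,0]
    - [0,0,0]
    - [0,0,0]

```text
t: 7.75
position: [526.4, 211.7, -2.1]
orientation: [0.685, 0.729, 0.0, 0.0]
wrist_force: [-4.4, -0.3, 7.5]
opening: 0.792
gripper_force: 94.3
```

Contact (7.5 N upward). I release, then rise.

Request:
move_arm:
  delta_pos:
    - [0,0,0]
    - [0,0,0]
    - [0,0,0]
    - [0,0,0]
    - [0,0,0]
    - [0,0,0]
    - [0,0,-0.5]
    - [0,0,-1.0]
  angular:
    - [0,0,0]
    - [0,0,0]
    - [0,0,0]
    - [0,0,0]
    - [0,0,0]
    - [0,0,0]
    - [0,0,0]
    - [0,0,0]
  fingers: 85

```text
t: 8.42
position: [525.4, 211.5, 36.2]
orientation: [0.685, 0.729, -0.001, -0.001]
wrist_force: [0.9, 0.2, 1.0]
opening: 0.993
gripper_force: 0.0
```

Request:
move_arm:
  delta_pos:
    - [0,0,-0.5]
    - [0,0,-1.3]
    - [0,0,-2.2]
    - [0,0,-2.8]
    - [4.5,0,-3.3]
    - [4.5,0,-3.3]
    - [4.5,0,-3.3]
    - [4.5,0,-3.3]
  angular:
    - [0,0,0]
    - [0,0,0]
    - [0,0,0]
    - [0,0,0]
    - [0,0,0]
    - [0,0,0]
    - [0,0,0]
    - [0,0,0]
  fingers: 40

```text
t: 9.08
position: [515.8, 378.5, 167.8]
orientation: [0.685, 0.728, 0.0, 0.0]
wrist_force: [1.7, -0.6, -0.3]
opening: 0.47
gripper_force: 0.0
```

```bash
cat > d.py <<'E'
from h import *
import sys
top=capture("top");side=capture("side")
mt={"side":seg(side,(190,140,250,190)),"top":seg(top,(130,168,216,222))}
p,f=fit(tb,mt,[526.5,212,.06]);print(p.round(3),round(f,3))
for c in mt: q,f=fit(tb,{c:mt[c]},p); print("  ",c,q.round(3),round(f,3),mt[c].sum())
x=np.array(p); cv2.imwrite(sys.argv[1],np.hstack([ov("top",top,tb,x,(135,160,86,65)),ov("side",side,tb,x,(180,135,70,56))]))
s=sense();print(s["position"].round(1),s["wrist_force"].round(1))
E
python3 d.py pics/s5.png
```

```text
[5.24816e+02 2.11816e+02 6.00000e-02] 0.05
   side [5.23699e+02 2.12054e+02 5.70000e-02] 0.062 956
   top [5.2561e+02 2.1192e+02 5.6000e-02] 0.024 1593
[515.2 382.2 167.3] [-0.2 -1.1  0.2]
```

View pics/s5.png

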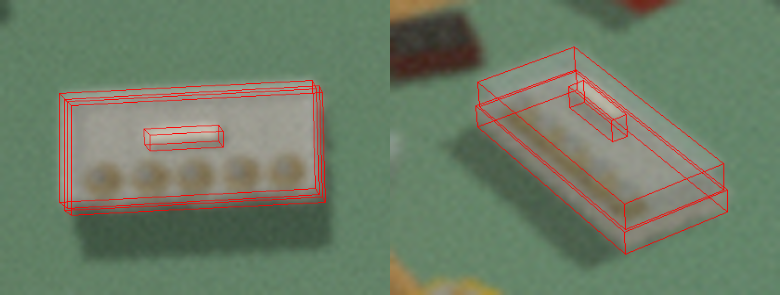

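The set-down went well. All five barrels lie along the near wall (crop row ~175) and the cover is seated. The jaws put the tray's x at 526.4, so the cameras read about 1 mm low in x. Next I take the cover off by its handle.

Run:
```python
from h import *
rows([(526.2,211.9,90,.058),(526.2,211.9,39,.058)])
```

```text
[-4.271, -0.011, 1.925] [0.001, -0.002, 0.009]
[-4.273, -0.012, 3.2] [0.001, -0.002, 0.009]
```

Request:
move_arm:
  delta_pos:
    - [-1.0,0,0.4]
    - [-2.0,0,0.9]
    - [-3.0,0,1.4]
    - [-4.0,0,1.9]
    - [-4.27,0,2.3]
    - [-4.27,0,2.8]
    - [-4.27,0,3.2]
    - [-4.27,0,3.2]
  angular:
    - [0,0,0.009]
    - [0,0,0.009]
    - [0,0,0.009]
    - [0,0,0.009]
    - [0,0,0.009]
    - [0,0,0.009]
    - [0,0,0.009]
    - [0,0,0.009]

```text
t: 9.85
position: [524.9, 205.1, 36.3]
orientation: [0.689, 0.725, -0.002, -0.001]
wrist_force: [-0.2, 0.3, -0.2]
opening: 0.468
gripper_force: 0.0
```

Request:
move_arm:
  delta_pos:
    - [0,0,0]
    - [0,0,0]
    - [0,0,0]
    - [0,0,0]
    - [0,0,0]
    - [0,0,0]
    - [0,0,0]
    - [0,0,0]
  angular:
    - [0,0,0]
    - [0,0,0]
    - [0,0,0]
    - [0,0,0]
    - [0,0,0]
    - [0,0,0]
    - [0,0,0]
    - [0,0,0]
  fingers: 4
  grip_force: 40

```text
t: 10.52
position: [527.3, 206.9, 40.5]
orientation: [0.688, 0.726, 0.001, 0.001]
wrist_force: [-1.3, -0.0, 7.0]
opening: 0.102
gripper_force: 41.9
```

Run:
```python
from h import *
s=sense();print(s["position"],s["opening"])
rows([(526.2,211.9,s["position"][2]+60,.058),(640,207,s["position"][2]+60,.058),(640,207,s["position"][2]-10,.058)])
```

```text
[527.27484093 206.9320195   40.46113141] 0.10231010271737673
[0.126, -0.017, -1.5] [0.002, -0.0, -0.005]
[-0.148, 2.818, -1.494] [0.002, -0.0, -0.005]
[-0.149, 2.814, 0.256] [0.002, -0.0, -0.005]
```

Request:
move_arm:
  delta_pos:
    - [0,0,-0.1]
    - [0,0,-0.25]
    - [0,0,-0.5]
    - [0,0,-0.9]
    - [0,0,-1.3]
    - [0,0,-1.5]
    - [0,0,-1.5]
    - [0,0,-1.5]
  angular:
    - [0,0,0]
    - [0,0,0]
    - [0,0,0]
    - [0,0,0]
    - [0,0,0]
    - [0,0,0]
    - [0,0,0]
    - [0,0,0]

```text
t: 11.18
position: [526.8, 206.6, 99.6]
orientation: [0.688, 0.726, 0.0, 0.0]
wrist_force: [-0.6, 1.1, -1.4]
opening: 0.1
gripper_force: 41.0
```

Request:
move_arm:
  delta_pos:
    - [0,0.6,0]
    - [0,1.3,0]
    - [0,2.0,0]
    - [0,2.6,0]
    - [0,2.8,0]
    - [0,2.8,0]
    - [0,2.8,0]
    - [0,2.8,0]
  angular:
    - [0,0,0]
    - [0,0,0]
    - [0,0,0]
    - [0,0,0]
    - [0,0,0]
    - [0,0,0]
    - [0,0,0]
    - [0,0,0]

```text
t: 11.85
position: [637.1, 212.4, 98.6]
orientation: [0.688, 0.726, -0.001, -0.001]
wrist_force: [-0.2, 0.3, -0.6]
opening: 0.102
gripper_force: 41.0
```

Run:
```python
from h import *
s=sense();print(s["position"],s["opening"],s["wrist_force"])
cv2.imwrite("pics/s6.png",np.hstack([cv2.resize(capture("side")[80:190,170:310],None,fx=2.8,fy=2.8,interpolation=2),cv2.resize(capture("top")[120:230,110:250],None,fx=2.8,fy=2.8,interpolation=2)]))
```

```text
[637.05330697 212.44716543  98.6427662 ] 0.10165201727833933 [-0.18352271  0.30465135 -0.6036447 ]
```

View pics/s6.png

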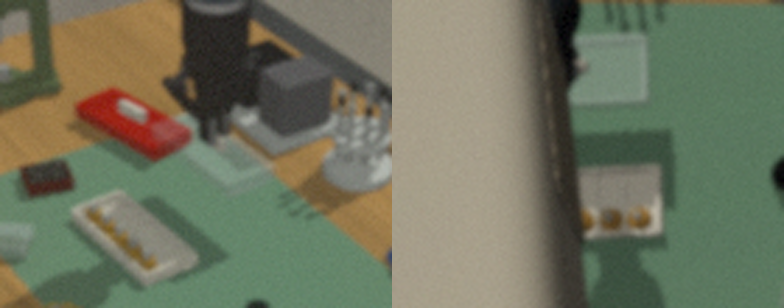

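The cover is held level over the free mat and the barrels are still gathered in the tray (side crop 125,235). I set the cover down.

Request:
move_arm:
  delta_pos:
    - [0,0,0.5]
    - [0,0,1.0]
    - [0,0,1.4]
    - [0,0,1.6]
    - [0,0,1.68]
    - [0,0,1.72]
    - [0,0,1.74]
    - [0,0,1.75]
  angular:
    - [0,0,0]
    - [0,0,0]
    - [0,0,0]
    - [0,0,0]
    - [0,0,0]
    - [0,0,0]
    - [0,0,0]
    - [0,0,0]

```text
t: 12.62
position: [638.9, 212.6, 30.2]
orientation: [0.688, 0.726, 0.001, 0.0]
wrist_force: [-0.3, -0.1, -1.2]
opening: 0.098
gripper_force: 41.0
```

Request:
move_arm:
  delta_pos:
    - [0,0,0]
    - [0,0,0]
    - [0,0,0]
    - [0,0,0]
    - [0,0,0]
    - [0,0,-0.5]
    - [0,0,-1.2]
    - [0,0,-1.8]
  angular:
    - [0,0,0]
    - [0,0,0]
    - [0,0,0]
    - [0,0,0]
    - [0,0,0]
    - [0,0,0]
    - [0,0,0]
    - [0,0,0]
  fingers: 40

```text
t: 13.28
position: [638.2, 212.4, 102.1]
orientation: [0.688, 0.726, -0.0, -0.0]
wrist_force: [0.7, -0.1, 0.6]
opening: 0.465
gripper_force: 0.0
```

Run:
```python
from h import *
rows([(560,20,130,-.195),(487.8,-177.5,100,-.195)])
```

```text
[-4.7, -2.208, -0.695] [-0.001, 0.0, 0.248]
[-9.535, -4.271, 0.057] [-0.001, 0.0, 0.248]
```

Request:
move_arm:
  delta_pos:
    - [-9.53,-4.27,0.06]
    - [-9.53,-4.27,0.06]
    - [-9.53,-4.27,0.06]
    - [-9.53,-4.27,0.06]
    - [-9.53,-4.27,0.06]
    - [-9.53,-4.27,0.06]
    - [-9.53,-4.27,0.06]
    - [-9.53,-4.27,0.06]
  angular:
    - [0,0,0.248]
    - [0,0,0.248]
    - [0,0,0.248]
    - [0,0,0.248]
    - [0,0,0.248]
    - [0,0,0.248]
    - [0,0,0.248]
    - [0,0,0.248]

```text
t: 13.95
position: [517.5, -100.1, 99.6]
orientation: [0.773, 0.635, 0.0, 0.0]
wrist_force: [1.3, -0.1, -0.7]
opening: 0.471
gripper_force: 0.0
```

Run:
```python
from h import *
rows([(488.5,-177.5,75,-.195)])
```

```text
[-2.039, -0.336, 0.615] [0.001, 0.0, 0.0]
```

Request:
move_arm:
  delta_pos:
    - [-1.0,-0.17,0.3]
    - [-2.04,-0.33,0.61]
    - [-2.04,-0.33,0.61]
    - [-2.04,-0.33,0.61]
    - [-2.04,-0.33,0.61]
    - [-2.04,-0.33,0.61]
  angular:
    - [0,0,0]
    - [0,0,0]
    - [0,0,0]
    - [0,0,0]
    - [0,0,0]
    - [0,0,0]

```text
t: 14.45
position: [490.2, -175.2, 75.3]
orientation: [0.772, 0.635, 0.0, 0.0]
wrist_force: [-0.5, 0.1, -0.9]
opening: 0.466
gripper_force: 0.0
```

Run:
```python
from h import *
rows([(488.5,-177.5,41,-.195)])
s=sense(); print(s["position"])
```

```text
[-0.065, -0.031, 0.857] [0.001, -0.0, 0.001]
[ 490.19603652 -175.1816861    75.2903704 ]
```

Request:
move_arm:
  delta_pos:
    - [-0.05,-0.03,0.4]
    - [-0.05,-0.03,0.7]
    - [-0.05,-0.03,0.84]
    - [-0.05,-0.03,0.84]
    - [-0.05,-0.03,0.84]
  angular:
    - [0,0,0]
    - [0,0,0]
    - [0,0,0]
    - [0,0,0]
    - [0,0,0]

```text
t: 14.87
position: [488.6, -176.9, 41.6]
orientation: [0.772, 0.636, 0.0, -0.0]
wrist_force: [0.2, -0.1, 0.3]
opening: 0.467
gripper_force: 0.0
```

Request:
move_arm:
  delta_pos:
    - [0,0,0]
    - [0,0,0]
    - [0,0,0]
    - [0,0,0]
    - [0,0,0]
    - [0,0,0]
  angular:
    - [0,0,0]
    - [0,0,0]
    - [0,0,0]
    - [0,0,0]
    - [0,0,0]
    - [0,0,0]
  fingers: 4
  grip_force: 30

```text
t: 15.37
position: [488.5, -177.7, 42.0]
orientation: [0.773, 0.635, 0.0, 0.0]
wrist_force: [0.6, 2.5, 6.5]
opening: 0.108
gripper_force: 33.7
```

Run:
```python
from h import *
s=sense(); p=s["position"]; print(p,s["opening"])
C=np.array([514,-181.5,0]); print((rz(-.195).T@(p-C)).round(1))
u=np.array([np.cos(.195),-np.sin(.195),0])
rows([(*(p+u*50),-.195)])
```

```text
[ 488.49855892 -177.71491496   42.04357825] 0.10771199663712745
[-25.8  -1.2  42. ]
[-0.0, 1.25, 0.002] [0.001, -0.0, 0.0]
```

Gripped, with the bar at cassette x = -25.8. I drag it along +x.

Request:
move_arm:
  delta_pos:
    - [0,0.15,0]
    - [0,0.35,0]
    - [0,0.55,0]
    - [0,0.75,0]
    - [0,0.95,0]
    - [0,1.1,0]
    - [0,1.2,0]
    - [0,1.25,0]
  angular:
    - [0,0,0]
    - [0,0,0]
    - [0,0,0]
    - [0,0,0]
    - [0,0,0]
    - [0,0,0]
    - [0,0,0]
    - [0,0,0]

```text
t: 16.03
position: [538.0, -187.5, 42.0]
orientation: [0.773, 0.635, 0.0, 0.0]
wrist_force: [-1.5, 1.8, 7.7]
opening: 0.103
gripper_force: 33.8
```

Request:
move_arm:
  delta_pos:
    - [0,0.05,0]
    - [0,0.1,0]
    - [0,0.15,0]
    - [0,0.15,0]
  angular:
    - [0,0,0]
    - [0,0,0]
    - [0,0,0]
    - [0,0,0]

```text
t: 16.37
position: [539.7, -187.8, 41.9]
orientation: [0.773, 0.635, -0.002, -0.002]
wrist_force: [-17.8, 4.0, 20.3]
opening: 0.107
gripper_force: 35.2
```

It met the stop (18 N) after 52 mm, so the gate is fully open and was about 8 mm open at the start. I ease off and release, and on the way up grab the cassette view.

Request:
move_arm:
  delta_pos:
    - [0,-0.08,0]
    - [0,-0.08,0]
    - [0,-0.08,0]
    - [0,-0.08,0]
    - [0,-0.08,0]
    - [0,-0.08,-0.5]
    - [0,-0.08,-1.3]
    - [0,-0.08,-2.0]
  angular:
    - [0,0,0]
    - [0,0,0]
    - [0,0,0]
    - [0,0,0]
    - [0,0,0]
    - [0,0,0]
    - [0,0,0]
    - [0,0,0]
  fingers: 25

```text
t: 17.03
position: [539.7, -187.8, 122.0]
orientation: [0.773, 0.635, -0.0, -0.001]
wrist_force: [0.6, -0.1, 0.7]
opening: 0.287
gripper_force: 0.0
```

Run:
```python
from h import *
rows([(500,20,122,.058)])
```

```text
[4.905, -1.981, 0.004] [-0.001, -0.001, -0.253]
```

Request:
move_arm:
  delta_pos:
    - [4.9,-1.98,0]
    - [4.9,-1.98,0]
    - [4.9,-1.98,0]
    - [4.9,-1.98,0]
    - [4.9,-1.98,0]
    - [4.9,-1.98,0]
    - [4.9,-1.98,0]
  angular:
    - [0,0,-0.253]
    - [0,0,-0.253]
    - [0,0,-0.253]
    - [0,0,-0.253]
    - [0,0,-0.253]
    - [0,0,-0.253]
    - [0,0,-0.253]

```text
t: 17.62
position: [499.9, 21.8, 121.5]
orientation: [0.685, 0.729, 0.0, 0.0]
wrist_force: [0.1, -0.6, -0.5]
opening: 0.292
gripper_force: 0.0
```

```bash
cat > e.py <<'E'
from h import *
import sys
top=capture("top");side=capture("side")
trb=[box(70,157,0,16)]
mt={"side":seg(side,(185,145,250,192)),"top":seg(top,(135,170,216,228))}
p,f=fit(trb,mt,[526.5,212,.06]);print(p.round(3),round(f,3))
for c in mt: q,f=fit(trb,{c:mt[c]},p); print("  ",c,q.round(3),round(f,3),mt[c].sum())
for c in mt:
    for d in masks_of(c,"barrel1"): print(c,round(d["conf"],2),np.round(d["bbox"]),onplane(c,centre(d["region"]),14).round(1))
# arbor tops: expected positions drawn at z=18 (drum top) and 28 (arbor top)
B=np.array([[-18.5,y,z] for y in(-56,-28,0,28,56) for z in(18,28)])
t=top.copy();s=side.copy()
K=6
def dots(c,im,r,P):
    x,y,w,h=r;o=cv2.resize(im[y:y+h,x:x+w],None,fx=K,fy=K,interpolation=2)
    for u in proj(c,P): cv2.circle(o,tuple(((u+.5-[x,y])*K).astype(int)),2,(0,0,255),-1)
    return cv2.resize(o,(390,295))
PC=np.array([[-33,y,3] for y in(-66,-33,0,33,66)])
C=place(PC,514,-181.5,-.195)
cv2.imwrite(sys.argv[1],np.vstack([np.hstack([dots("top",top,(135,160,86,65),place(B,*p)),dots("side",side,(180,135,70,56),place(B,*p))]),np.hstack([dots("top",top,(276,165,86,65),C),dots("side",side,(245,200,92,75),C)])]))
E
python3 e.py pics/s7.png
```

```text
[5.27001e+02 2.14960e+02 8.00000e-02] 0.483
   side [5.27091e+02 2.15829e+02 7.80000e-02] 0.423 1409
   top [5.25055e+02 2.10642e+02 3.40000e-02] 0.538 3223
top 0.48 [287. 226. 306. 261.] [ 376.9 -119.1   14. ]
top 0.4 [153. 195. 163. 207.] [505.3 265.4  14. ]
top 0.38 [164. 196. 173. 202.] [506.7 238.6  14. ]
```

View pics/s7.png

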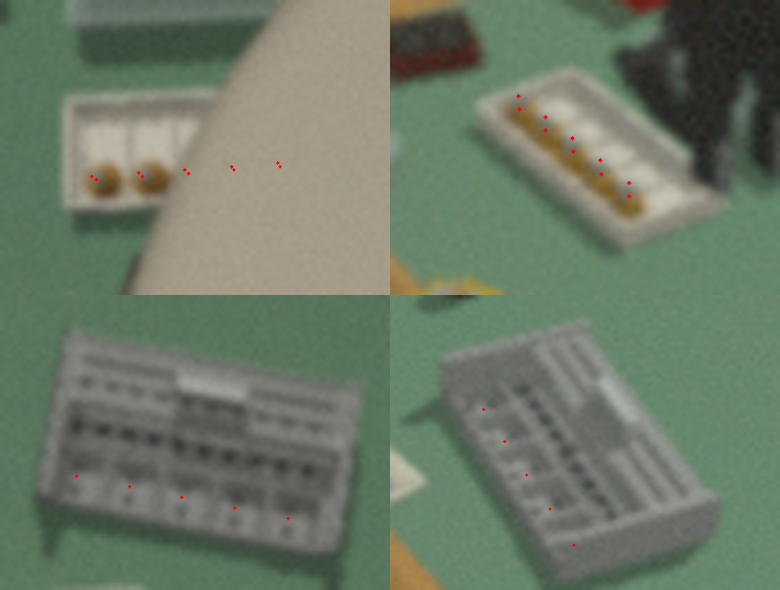

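The pockets are uncovered: five squares along the cassette's front, with the predicted centres inside them. The barrels are still lined up (dots on their tops in the side crop). The arm hides part of the tray in the top view, which is why that fit is poor. The jaws' own reading (526.4, 212) stands, and both visible barrels agree with it. I'll refine the cassette from averaged pictures.

```bash
cat > f.py <<'E'
from h import *
av={c:np.mean([capture(c).astype(float) for _ in range(4)],0).astype(np.uint8) for c in("top","side")}
np.savez("cas.npz",**av)
mc={"side":seg(av["side"],(250,200,335,280)),"top":seg(av["top"],(275,165,362,232))}
cb2=[box(104,181,0,15)]+[box(104,3,0,39,0,s*89) for s in(-1,1)]+[box(44,175,0,34,30)]
for b in(cb,cb2):
    p,f=fit(b,mc,[514,-181.5,-.195]);print(p.round(3),round(f,3))
    for c in mc: q,f=fit(b,{c:mc[c]},p); print("  ",c,q.round(3),round(f,3),mc[c].sum())
# spread by threshold
for t in(.03,.07):
    mc={"side":seg(av["side"],(250,200,335,280),t),"top":seg(av["top"],(275,165,362,232),t)}
    p,f=fit(cb2,mc,[514,-181.5,-.195]);print(t,p.round(3),round(f,3))
def handle(im,b):
    g=cv2.resize(im[b[1]:b[3],b[0]:b[2]].min(2),None,fx=4,fy=4,interpolation=2); w=(g>(g.max()*.55+np.median(g)*.45)).astype(np.uint8)
    n,l,s,ce=cv2.connectedComponentsWithStats(w); i=1+s[1:,4].argmax(); r=cv2.minAreaRect(np.argwhere(l==i)[:,::-1].astype(np.float32))
    return (np.array(r[0])+.5)/4-.5+[b[0],b[1]],np.array(r[1])/4
a=handle(av["side"],(285,205,310,240));b=handle(av["top"],(305,178,340,200)); print(a,b,tri(a[0],b[0]))
print(proj("side",[539.7,-187.8,51]),proj("top",[539.7,-187.8,51]))
E
python3 f.py
```

```text
[ 5.13277e+02 -1.81016e+02 -1.97000e-01] 0.05
   side [ 5.14027e+02 -1.78980e+02 -2.01000e-01] 0.045 2596
   top [ 5.13674e+02 -1.82347e+02 -1.95000e-01] 0.039 2663
[ 5.11854e+02 -1.80653e+02 -1.96000e-01] 0.035
   side [ 5.11838e+02 -1.79302e+02 -2.00000e-01] 0.035 2596
   top [ 5.11748e+02 -1.81806e+02 -1.94000e-01] 0.023 2663
0.03 [ 5.12479e+02 -1.81228e+02 -1.92000e-01] 0.074Traceback (most recent call last):
  File "f.py", line 12, in <module>
    p,f=fit(cb2,mc,[514,-181.5,-.195]);print(t,p.round(3),round(f,3))
        ~~~^^^^^^^^^^^^^^^^^^^^^^^^^^^
  File "h.py", line 31, in fit
    r=minimize(cost,x0,method="Nelder-Mead",options=dict(initial_simplex=s,xatol=.05,fatol=1e-4)); return r.x,r.fun
    res = _minimize_neldermead(fun, x0, args, callback, bounds=bounds,
                               **options)
    fxr = func(xr)
    fx = function(np.copy(x), *(wrapper_args + args))
  File "h.py", line 26, in cost
    for b in boxes: cv2.fillConvexPoly(S,cv2.convexHull(((proj(c,place(b,*p))+.5)*4*16).astype(np.int32)),1,shift=4)
                                                          ~~~~^^^^^^^^^^^^^^^
  File "h.py", line 5, in proj
    m=camera_model(c); P=np.atleast_2d(X)@m["R"].T+m["t"]; s=P[:,:2]/P[:,2:]
ValueError: time passes only in moves, steps and waits
```

```bash
sed -i 's/^def proj/import functools\ncamera_model=functools.lru_cache(None)(camera_model)\ndef proj/' h.py
python3 - <<'E'
import re
s=open('f.py').read()
i=s.index("av={");j=s.index("def handle")
open('f2.py','w').write(s[:i]+'av=np.load("cas.npz")\n'+s[j:])
E
python3 f2.py
```

```text
(array([299.93456459, 227.62080765]), array([19.14954758,  4.40337181])) (array([322.44085312, 184.56768227]), array([15.5051527 ,  4.08581734])) (array([ 542.39833392, -188.60879301,   46.35956136]), np.float64(1.599280334536006))
[[298.78888456 226.63902942]] [[322.61115448 184.8620345 ]]
```

The top camera puts the handle within 1 mm of where the jaws held it, so I take the cassette at (512, -181.9, -0.195). Next I plan the pick-and-place cycles.

```bash
cat > plan.py <<'E'
from h import *
import sys
T=(526.4,212,.06); C=(512,-181.9,-.195); ZG,ZP,ZT=20.,19.6,85.
Rt=lambda a:np.c_[np.cross([np.cos(a),np.sin(a),0],[0,0,-1]),[np.cos(a),np.sin(a),0],[0,0,-1]]
def d(p,q): # poses (x,y,z,a): shift/40, turn
    return (Rt(p[3]).T@(np.array(q[:3])-p[:3])/40).round(2).tolist(), round(-(q[3]-p[3]),3)
def B(i,z): return (*place([[-18.5,(i-3)*28,0]],*T)[0][:2],z,T[2])
def P(i,z): return (*place([[-33,(i-3)*33,0]],*C)[0][:2],z,C[2])
def mix(p,q,k): return tuple(np.array(p)*(1-k)+np.array(q)*k)
i=int(sys.argv[1]); b,g,p,f=B(i,ZT),B(i,ZG),P(i,ZT),P(i,ZP)
s=sense(); cur=(*s["position"],np.arctan2(*Ro.from_quat(s["orientation"]).as_matrix()[[1,0],1])); print("cur",np.round(cur,2))
print("cur->B",d(cur,b),"cur->g",d(cur,g))
m=mix(b,p,.67); print("g->B",d(g,b),"| B->M",d(b,m),"| M->P",d(m,p),"M->f",d(m,f))
if i>1:
    n=B(i-1,ZT); k=mix(p,n,.67); print("f->P",d(f,p),"| P->K",d(p,k),"| K->n",d(k,n),"K->gn",d(k,B(i-1,ZG)))
print(np.linalg.norm(np.subtract(b,p)[:3]),np.round(p,1))
E
python3 plan.py 5
```

```text
cur [5.0024e+02 1.9270e+01 1.2124e+02 6.0000e-02]
cur->B ([6.17, 0.46, 0.91], np.float64(-0.003)) cur->g ([6.17, 0.46, 2.53], np.float64(-0.003))
g->B ([0.0, 0.0, -1.62], -0.0) | B->M ([-6.3, -0.58, 0.0], np.float64(0.171)) | M->P ([-3.11, 0.24, 0.0], np.float64(0.084)) M->f ([-3.11, 0.24, 1.64], np.float64(0.084))
f->P ([0.0, 0.0, -1.64], -0.0) | P->K ([5.79, -0.91, 0.0], np.float64(-0.171)) | K->n ([2.89, 0.04, 0.0], np.float64(-0.084)) K->gn ([2.89, 0.04, 1.62], np.float64(-0.084))
377.74226933957794 [ 4.924e+02 -1.108e+02  8.500e+01 -2.000e-01]
```

Request:
move_arm:
  delta_pos:
    - [0.9,0.07,0.13]
    - [1.8,0.14,0.26]
    - [2.7,0.2,0.4]
    - [3.6,0.27,0.53]
    - [4.5,0.34,0.66]
    - [5.4,0.4,0.8]
    - [6.17,0.46,0.91]
    - [6.17,0.46,0.91]
  angular:
    - [0,0,0]
    - [0,0,0]
    - [0,0,0]
    - [0,0,0]
    - [0,0,0]
    - [0,0,0]
    - [0,0,0]
    - [0,0,0]

```text
t: 18.88
position: [503.7, 271.6, 83.8]
orientation: [0.685, 0.729, 0.0, -0.001]
wrist_force: [-0.5, -0.1, -0.6]
opening: 0.296
gripper_force: 0.0
```

Request:
move_arm:
  delta_pos:
    - [0,0,0]
    - [0,0,0]
    - [0,0,0.5]
    - [0,0,1.0]
    - [0,0,1.2]
    - [0,0,1.2]
    - [0,0,1.2]
    - [0,0,1.2]
  angular:
    - [0,0,0]
    - [0,0,0]
    - [0,0,0]
    - [0,0,0]
    - [0,0,0]
    - [0,0,0]
    - [0,0,0]
    - [0,0,0]

```text
t: 19.55
position: [505.0, 266.8, 38.0]
orientation: [0.687, 0.727, 0.001, 0.0]
wrist_force: [-0.8, -0.6, 0.1]
opening: 0.295
gripper_force: 0.0
```

```bash
cat > view.py <<'E'
from h import *
import sys
from plan import B,T
top=capture("top");side=capture("side")
x,y,w,h=190,140,60,50
o=cv2.resize(side[y:y+h,x:x+w],None,fx=8,fy=8,interpolation=2)
x2,y2,w2,h2=140,165,38,50
q=cv2.resize(top[y2:y2+h2,x2:x2+w2],None,fx=8,fy=8,interpolation=2)
for u in proj("side",[sense()["position"]]): cv2.circle(o,tuple(((u+.5-[x,y])*8).astype(int)),2,(0,0,255),-1)
cv2.imwrite("pics/s8.png",np.hstack([o,q]))
E
python3 plan.py 5; python3 view.py 5 >/dev/null
```

```text
cur [5.0501e+02 2.6678e+02 3.8010e+01 6.0000e-02]
cur->B ([0.0, -0.01, -1.17], np.float64(-0.003)) cur->g ([0.0, -0.01, 0.45], np.float64(-0.003))
g->B ([0.0, 0.0, -1.62], -0.0) | B->M ([-6.3, -0.58, 0.0], np.float64(0.171)) | M->P ([-3.11, 0.24, 0.0], np.float64(0.084)) M->f ([-3.11, 0.24, 1.64], np.float64(0.084))
f->P ([0.0, 0.0, -1.64], -0.0) | P->K ([5.79, -0.91, 0.0], np.float64(-0.171)) | K->n ([2.89, 0.04, 0.0], np.float64(-0.084)) K->gn ([2.89, 0.04, 1.62], np.float64(-0.084))
377.74226933957794 [ 4.924e+02 -1.108e+02  8.500e+01 -2.000e-01]
```

View pics/s8.png

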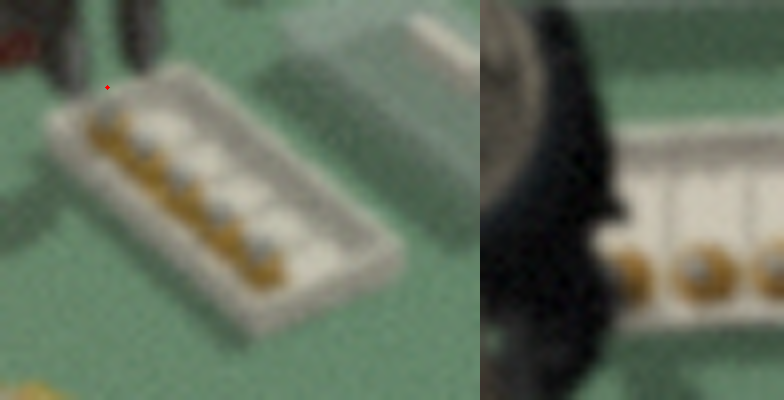

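The TCP mark (107,87) sits right above the first arbor (108,108), at the expected 10 mm gap, and the fingers straddle it. I descend, close and lift.

Request:
move_arm:
  delta_pos:
    - [0,0,0.2]
    - [0,0,0.4]
    - [0,0,0.45]
    - [0,0,0.45]
    - [0,0,0.45]
  angular:
    - [0,0,0]
    - [0,0,0]
    - [0,0,0]
    - [0,0,0]
    - [0,0,0]

```text
t: 20.07
position: [504.0, 267.1, 18.5]
orientation: [0.686, 0.727, -0.0, -0.0]
wrist_force: [0.1, -0.3, 0.0]
opening: 0.294
gripper_force: 0.0
```

Request:
move_arm:
  delta_pos:
    - [0,0,0]
    - [0,0,0]
    - [0,0,0]
    - [0,0,0]
    - [0,0,-0.3]
    - [0,0,-0.8]
    - [0,0,-1.4]
    - [0,0,-1.62]
  angular:
    - [0,0,0]
    - [0,0,0]
    - [0,0,0]
    - [0,0,0]
    - [0,0,0]
    - [0,0,0]
    - [0,0,0]
    - [0,0,0]
  fingers: 3
  grip_force: 30

```text
t: 20.73
position: [505.2, 267.5, 86.5]
orientation: [0.686, 0.727, 0.001, 0.001]
wrist_force: [0.4, 0.2, -0.9]
opening: 0.078
gripper_force: 29.3
```

Request:
move_arm:
  delta_pos:
    - [-0.8,-0.07,0]
    - [-1.6,-0.15,0]
    - [-2.5,-0.23,0]
    - [-3.4,-0.31,0]
    - [-4.3,-0.4,0]
    - [-5.2,-0.48,0]
    - [-6.0,-0.55,0]
    - [-6.3,-0.58,0]
  angular:
    - [0,0,0.02]
    - [0,0,0.045]
    - [0,0,0.07]
    - [0,0,0.09]
    - [0,0,0.115]
    - [0,0,0.14]
    - [0,0,0.16]
    - [0,0,0.171]

```text
t: 21.4
position: [495.5, 10.9, 83.5]
orientation: [0.747, 0.665, -0.0, 0.0]
wrist_force: [0.7, 0.8, -0.4]
opening: 0.078
gripper_force: 29.3
```

Request:
move_arm:
  delta_pos:
    - [-0.8,0.06,0]
    - [-1.6,0.12,0]
    - [-2.4,0.19,0]
    - [-2.9,0.22,0]
    - [-3.11,0.24,0]
    - [-3.11,0.24,0]
    - [-3.11,0.24,0]
  angular:
    - [0,0,0.02]
    - [0,0,0.045]
    - [0,0,0.065]
    - [0,0,0.08]
    - [0,0,0.084]
    - [0,0,0.084]
    - [0,0,0.084]

```text
t: 21.98
position: [491.1, -109.9, 83.5]
orientation: [0.773, 0.634, 0.0, -0.0]
wrist_force: [-1.2, 0.5, -1.2]
opening: 0.079
gripper_force: 29.3
```

```bash
cat > at.py <<'E'
from plan import *
for j in range(1,6):
    if np.hypot(*np.subtract(P(j,0)[:2],cur[:2]))<16: print("pocket",j,np.round(P(j,ZP),1),"->",d(cur,P(j,ZP)))
    if np.hypot(*np.subtract(B(j,0)[:2],cur[:2]))<14: print("barrel",j,"->",d(cur,B(j,ZG)))
print(s["opening"],s["gripper_force"])
E
python3 at.py 5 | grep -v '>B\|>P'
```

```text
cur [ 4.9108e+02 -1.0995e+02  8.3450e+01 -2.0000e-01]
377.74226933957794 [ 4.924e+02 -1.108e+02  8.500e+01 -2.000e-01]
pocket 5 [ 4.924e+02 -1.108e+02  1.960e+01 -2.000e-01] -> ([-0.01, 0.04, 1.6], np.float64(-0.002))
0.07859877282399622 29.31528478860855
```

Request:
move_arm:
  delta_pos:
    - [0,0.02,0.5]
    - [0,0.02,1.0]
    - [0,0.02,1.25]
    - [0,0.02,1.35]
    - [0,0.02,1.45]
    - [0,0.02,1.55]
    - [0,0.02,1.62]
    - [0,0.02,1.62]
  angular:
    - [0,0,0]
    - [0,0,0]
    - [0,0,0]
    - [0,0,0]
    - [0,0,0]
    - [0,0,0]
    - [0,0,0]
    - [0,0,0]

```text
t: 22.65
position: [492.1, -110.4, 18.9]
orientation: [0.773, 0.634, 0.0, 0.0]
wrist_force: [0.4, 0.3, -0.5]
opening: 0.078
gripper_force: 29.3
```

```bash
python3 at.py 5 | grep -v '>B\|>P'
cat > crop.py <<'E'
from h import *
import sys
from bench import *
av={c:capture(c) for c in("top","side")}
x,y,w,h=250,205,75,65; a=cv2.resize(av["side"][y:y+h,x:x+w],None,fx=5.2,fy=5.2,interpolation=2)
x,y,w,h=280,165,75,65; b=cv2.resize(av["top"][y:y+h,x:x+w],None,fx=5.2,fy=5.2,interpolation=2)
cv2.imwrite(sys.argv[1],np.hstack([a,b]))
E
python3 crop.py pics/s9.png
```

```text
cur [ 4.9207e+02 -1.1037e+02  1.8850e+01 -2.0000e-01]
377.74226933957794 [ 4.924e+02 -1.108e+02  8.500e+01 -2.000e-01]
pocket 5 [ 4.924e+02 -1.108e+02  1.960e+01 -2.000e-01] -> ([-0.01, 0.01, -0.02], np.float64(-0.002))
0.07762770913967375 29.33174103498459
```

It went down freely with no contact force, so the barrel is inside the pocket. I release and return for barrel 4.

Request:
move_arm:
  delta_pos:
    - [0,0,0.01]
    - [0,0,0.01]
    - [0,0,0.01]
    - [0,0,0]
    - [0,0,-0.4]
    - [0,0,-1.0]
    - [0,0,-1.62]
    - [0,0,-1.62]
  angular:
    - [0,0,0]
    - [0,0,0]
    - [0,0,0]
    - [0,0,0]
    - [0,0,0]
    - [0,0,0]
    - [0,0,0]
    - [0,0,0]
  fingers: 25

```text
t: 23.42
position: [494.0, -111.4, 87.8]
orientation: [0.773, 0.634, 0.001, 0.003]
wrist_force: [1.0, 0.1, 0.4]
opening: 0.293
gripper_force: 0.0
```

Request:
move_arm:
  delta_pos:
    - [0.8,-0.12,0]
    - [1.6,-0.25,0]
    - [2.4,-0.38,0]
    - [3.2,-0.5,0]
    - [4.0,-0.63,0]
    - [4.8,-0.75,0]
    - [5.5,-0.86,0]
    - [5.79,-0.91,0]
  angular:
    - [0,0,-0.02]
    - [0,0,-0.045]
    - [0,0,-0.07]
    - [0,0,-0.09]
    - [0,0,-0.115]
    - [0,0,-0.14]
    - [0,0,-0.16]
    - [0,0,-0.171]

```text
t: 24.08
position: [501.4, 126.5, 83.5]
orientation: [0.715, 0.699, 0.0, -0.0]
wrist_force: [0.2, -0.4, -0.5]
opening: 0.297
gripper_force: 0.0
```

Request:
move_arm:
  delta_pos:
    - [0.8,0.01,0]
    - [1.6,0.02,0]
    - [2.4,0.03,0]
    - [2.89,0.04,0]
    - [2.89,0.04,0]
    - [2.89,0.04,0]
    - [2.89,0.04,0.6]
    - [2.89,0.04,1.2]
  angular:
    - [0,0,-0.02]
    - [0,0,-0.045]
    - [0,0,-0.065]
    - [0,0,-0.084]
    - [0,0,-0.084]
    - [0,0,-0.084]
    - [0,0,-0.084]
    - [0,0,-0.084]

```text
t: 24.75
position: [507.3, 238.2, 36.2]
orientation: [0.687, 0.727, 0.001, 0.001]
wrist_force: [-0.1, 0.7, -0.3]
opening: 0.29
gripper_force: 0.0
```

```bash
cat > chk.py <<'E'
from h import *
from plan import B,P,T
# steel arbor / brass presence: brass-colour score near each expected spot, both cameras
for c in("top","side"):
    im=capture(c); hsv=cv2.cvtColor(im,cv2.COLOR_BGR2HSV)
    br=((hsv[...,0]>8)&(hsv[...,0]<28)&(hsv[...,1]>70))
    def cen(p,z):
        u=proj(c,[[p[0],p[1],z]])[0]; x,y=u.round().astype(int); m=np.zeros(br.shape,np.uint8); cv2.circle(m,(x,y),6,1,-1); w=br&(m>0)
        return (int(w.sum()),(centre(w)-u).round(1).tolist()) if w.sum() else 0
    print(c,"tray",[cen(B(i,0),9) for i in range(1,6)]); print("   pockets",[cen(P(i,0),9) for i in range(1,6)])
E
python3 at.py 4 | grep -v '>B'; python3 chk.py 4 | tail -4
```

```text
cur [5.0726e+02 2.3815e+02 3.6160e+01 6.0000e-02]
f->P ([0.0, 0.0, -1.64], -0.0) | P->K ([5.89, -0.79, 0.0], np.float64(-0.171)) | K->n ([2.92, 0.11, 0.0], np.float64(-0.084)) K->gn ([2.92, 0.11, 1.62], np.float64(-0.084))
382.5069905403302 [ 4.860e+02 -1.431e+02  8.500e+01 -2.000e-01]
barrel 4 -> ([0.02, -0.02, 0.4], np.float64(-0.003))
0.2895479734481412 0.0
top tray [(48, [0.1, 0.2]), (47, [0.7, 0.3]), (51, [0.1, 0.4]), (38, [2.1, -0.4]), (6, [1.6, -0.8])]
   pockets [0, 0, 0, 0, (61, [0.1, 0.2])]
side tray [(31, [-1.3, -1.9]), (48, [0.5, -0.2]), (48, [0.3, -0.1]), (40, [1.1, 0.6]), (11, [3.0, 2.9])]
   pockets [0, 0, 0, 0, (34, [-0.4, -0.8])]
```

Barrel 5 stands in pocket 5, within 0.3 px of centre in the top view. Now the numbers for the rest.

```bash
for i in 4 3 2 1; do python3 plan.py $i | grep 'g->\|f->'; done
```

```text
g->B ([0.0, 0.0, -1.62], -0.0) | B->M ([-6.37, -0.72, 0.0], np.float64(0.171)) | M->P ([-3.15, 0.18, 0.0], np.float64(0.084)) M->f ([-3.15, 0.18, 1.64], np.float64(0.084))
f->P ([0.0, 0.0, -1.64], -0.0) | P->K ([5.89, -0.79, 0.0], np.float64(-0.171)) | K->n ([2.92, 0.11, 0.0], np.float64(-0.084)) K->gn ([2.92, 0.11, 1.62], np.float64(-0.084))
g->B ([0.0, 0.0, -1.62], -0.0) | B->M ([-6.43, -0.86, 0.0], np.float64(0.171)) | M->P ([-3.19, 0.12, 0.0], np.float64(0.084)) M->f ([-3.19, 0.12, 1.64], np.float64(0.084))
f->P ([0.0, 0.0, -1.64], -0.0) | P->K ([5.99, -0.67, 0.0], np.float64(-0.171)) | K->n ([2.96, 0.18, 0.0], np.float64(-0.084)) K->gn ([2.96, 0.18, 1.62], np.float64(-0.084))
g->B ([0.0, 0.0, -1.62], -0.0) | B->M ([-6.5, -1.0, 0.0], np.float64(0.171)) | M->P ([-3.24, 0.06, 0.0], np.float64(0.084)) M->f ([-3.24, 0.06, 1.64], np.float64(0.084))
f->P ([0.0, 0.0, -1.64], -0.0) | P->K ([6.09, -0.55, 0.0], np.float64(-0.171)) | K->n ([3.0, 0.24, 0.0], np.float64(-0.084)) K->gn ([3.0, 0.24, 1.62], np.float64(-0.084))
g->B ([0.0, 0.0, -1.62], -0.0) | B->M ([-6.56, -1.14, 0.0], np.float64(0.171)) | M->P ([-3.28, -0.0, 0.0], np.float64(0.084)) M->f ([-3.28, -0.0, 1.64], np.float64(0.084))
```

Request:
move_arm:
  delta_pos:
    - [0,-0.01,0.2]
    - [0,-0.01,0.38]
    - [0,-0.01,0.42]
    - [0,-0.01,0.42]
    - [0,-0.01,0.42]
  angular:
    - [0,0,0]
    - [0,0,0]
    - [0,0,0]
    - [0,0,0]
    - [0,0,0]

```text
t: 25.27
position: [506.2, 239.0, 19.4]
orientation: [0.686, 0.727, 0.0, 0.0]
wrist_force: [0.3, 0.5, 0.1]
opening: 0.293
gripper_force: 0.0
```

Request:
move_arm:
  delta_pos:
    - [0,0,0]
    - [0,0,0]
    - [0,0,0]
    - [0,0,0]
    - [0,0,-0.3]
    - [0,0,-0.8]
    - [0,0,-1.4]
    - [0,0,-1.62]
  angular:
    - [0,0,0]
    - [0,0,0]
    - [0,0,0]
    - [0,0,0]
    - [0,0,0]
    - [0,0,0]
    - [0,0,0]
    - [0,0,0]
  fingers: 3

```text
t: 25.93
position: [506.8, 239.5, 86.3]
orientation: [0.686, 0.727, 0.001, 0.001]
wrist_force: [1.4, 0.8, -0.1]
opening: 0.076
gripper_force: 29.3
```

Request:
move_arm:
  delta_pos:
    - [-0.8,-0.09,0]
    - [-1.6,-0.18,0]
    - [-2.5,-0.28,0]
    - [-3.4,-0.38,0]
    - [-4.3,-0.49,0]
    - [-5.2,-0.59,0]
    - [-6.0,-0.68,0]
    - [-6.37,-0.72,0]
  angular:
    - [0,0,0.02]
    - [0,0,0.045]
    - [0,0,0.07]
    - [0,0,0.09]
    - [0,0,0.115]
    - [0,0,0.14]
    - [0,0,0.16]
    - [0,0,0.171]

```text
t: 26.6
position: [491.4, -20.0, 83.3]
orientation: [0.747, 0.665, -0.0, 0.0]
wrist_force: [0.9, 1.0, -0.2]
opening: 0.078
gripper_force: 29.3
```

Request:
move_arm:
  delta_pos:
    - [-0.8,0.05,0]
    - [-1.6,0.09,0]
    - [-2.4,0.14,0]
    - [-2.9,0.17,0]
    - [-3.15,0.18,0]
    - [-3.15,0.18,0]
    - [-3.15,0.18,0]
    - [-3.15,0.18,0]
  angular:
    - [0,0,0.02]
    - [0,0,0.045]
    - [0,0,0.065]
    - [0,0,0.08]
    - [0,0,0.084]
    - [0,0,0.084]
    - [0,0,0.084]
    - [0,0,0.084]

```text
t: 27.27
position: [484.6, -141.9, 83.5]
orientation: [0.773, 0.635, 0.0, -0.0]
wrist_force: [0.8, 0.7, 0.2]
opening: 0.073
gripper_force: 29.3
```

```bash
python3 at.py 4 | grep 'pocket\|^0'
```

```text
pocket 4 [ 4.860e+02 -1.431e+02  1.960e+01 -2.000e-01] -> ([-0.02, 0.04, 1.6], np.float64(-0.001))
0.07255983706256096 29.30314600467682
```

Request:
move_arm:
  delta_pos:
    - [-0.01,0.02,0.5]
    - [-0.01,0.02,1.0]
    - [-0.01,0.02,1.25]
    - [-0.01,0.02,1.35]
    - [-0.01,0.02,1.45]
    - [-0.01,0.02,1.55]
    - [-0.01,0.02,1.62]
    - [-0.01,0.02,1.62]
  angular:
    - [0,0,0]
    - [0,0,0]
    - [0,0,0]
    - [0,0,0]
    - [0,0,0]
    - [0,0,0]
    - [0,0,0]
    - [0,0,0]

```text
t: 27.93
position: [485.6, -143.3, 18.9]
orientation: [0.773, 0.634, 0.0, 0.0]
wrist_force: [0.0, -0.3, -0.1]
opening: 0.078
gripper_force: 29.3
```

Request:
move_arm:
  delta_pos:
    - [0,0,0.01]
    - [0,0,0.01]
    - [0,0,0.01]
    - [0,0,0]
    - [0,0,-0.4]
    - [0,0,-1.0]
    - [0,0,-1.62]
    - [0,0,-1.62]
  angular:
    - [0,0,0]
    - [0,0,0]
    - [0,0,0]
    - [0,0,0]
    - [0,0,0]
    - [0,0,0]
    - [0,0,0]
    - [0,0,0]
  fingers: 25

```text
t: 28.6
position: [487.5, -144.4, 87.9]
orientation: [0.773, 0.634, 0.001, 0.003]
wrist_force: [0.4, -0.3, 0.1]
opening: 0.292
gripper_force: 0.0
```

Request:
move_arm:
  delta_pos:
    - [0.8,-0.1,0]
    - [1.6,-0.21,0]
    - [2.4,-0.32,0]
    - [3.2,-0.43,0]
    - [4.0,-0.54,0]
    - [4.8,-0.65,0]
    - [5.6,-0.75,0]
    - [5.89,-0.79,0]
  angular:
    - [0,0,-0.02]
    - [0,0,-0.045]
    - [0,0,-0.07]
    - [0,0,-0.09]
    - [0,0,-0.115]
    - [0,0,-0.14]
    - [0,0,-0.16]
    - [0,0,-0.171]

```text
t: 29.27
position: [500.4, 96.9, 83.6]
orientation: [0.715, 0.699, 0.0, -0.0]
wrist_force: [-0.1, 0.2, -0.2]
opening: 0.294
gripper_force: 0.0
```

Request:
move_arm:
  delta_pos:
    - [0.8,0.03,0]
    - [1.6,0.06,0]
    - [2.4,0.09,0]
    - [2.92,0.1,0]
    - [2.92,0.1,0]
    - [2.92,0.1,0.5]
    - [2.92,0.1,1.2]
    - [2.92,0.1,1.2]
  angular:
    - [0,0,-0.02]
    - [0,0,-0.045]
    - [0,0,-0.065]
    - [0,0,-0.084]
    - [0,0,-0.084]
    - [0,0,-0.084]
    - [0,0,-0.084]
    - [0,0,-0.084]

```text
t: 29.93
position: [505.3, 209.2, 31.7]
orientation: [0.686, 0.727, -0.003, -0.002]
wrist_force: [-1.0, 0.9, -1.7]
opening: 0.293
gripper_force: 0.0
```

```bash
python3 at.py 3 | grep 'barrel\|^0';python3 chk.py 4 | tail -4
```

```text
barrel 3 -> ([0.04, 0.07, 0.29], np.float64(-0.002))
0.29277070110160386 0.0
top tray [(50, [0.2, 0.4]), (49, [0.6, 0.4]), (33, [1.7, -0.4]), 0, 0]
   pockets [0, 0, 0, (56, [0.2, 0.5]), (60, [0.1, 0.2])]
side tray [(28, [-1.2, -1.7]), (46, [0.3, -0.3]), (39, [1.1, 0.7]), (13, [3.5, 3.1]), 0]
   pockets [0, 0, 0, (35, [-0.7, -0.6]), (37, [-0.3, -0.7])]
```

Barrels 4 and 5 are placed. Now barrel 3.

Request:
move_arm:
  delta_pos:
    - [0,0,0.1]
    - [0,0,0.3]
    - [0,0,0.42]
    - [0,0,0.42]
    - [0,0,0.42]
    - [0,0,0.42]
  angular:
    - [0,0,0]
    - [0,0,0]
    - [0,0,0]
    - [0,0,0]
    - [0,0,0]
    - [0,0,0]

```text
t: 30.53
position: [507.8, 210.4, 19.1]
orientation: [0.686, 0.727, 0.0, 0.0]
wrist_force: [-0.1, 0.6, 0.6]
opening: 0.298
gripper_force: 0.0
```

Request:
move_arm:
  delta_pos:
    - [0,0,0]
    - [0,0,0]
    - [0,0,0]
    - [0,0,0]
    - [0,0,-0.3]
    - [0,0,-0.8]
    - [0,0,-1.4]
    - [0,0,-1.62]
  angular:
    - [0,0,0]
    - [0,0,0]
    - [0,0,0]
    - [0,0,0]
    - [0,0,0]
    - [0,0,0]
    - [0,0,0]
    - [0,0,0]
  fingers: 3

```text
t: 31.2
position: [508.6, 210.7, 86.3]
orientation: [0.686, 0.727, 0.001, 0.001]
wrist_force: [-0.1, -0.6, 0.2]
opening: 0.078
gripper_force: 29.3
```

Request:
move_arm:
  delta_pos:
    - [-0.8,-0.11,0]
    - [-1.6,-0.22,0]
    - [-2.5,-0.34,0]
    - [-3.4,-0.46,0]
    - [-4.3,-0.58,0]
    - [-5.2,-0.7,0]
    - [-6.0,-0.8,0]
    - [-6.43,-0.86,0]
  angular:
    - [0,0,0.02]
    - [0,0,0.045]
    - [0,0,0.07]
    - [0,0,0.09]
    - [0,0,0.115]
    - [0,0,0.14]
    - [0,0,0.16]
    - [0,0,0.171]

```text
t: 31.87
position: [487.8, -51.3, 83.4]
orientation: [0.747, 0.665, -0.0, 0.0]
wrist_force: [0.2, 0.4, -0.2]
opening: 0.076
gripper_force: 29.3
```

Request:
move_arm:
  delta_pos:
    - [-0.8,0.03,0]
    - [-1.6,0.06,0]
    - [-2.4,0.09,0]
    - [-2.9,0.11,0]
    - [-3.19,0.12,0]
    - [-3.19,0.12,0]
    - [-3.19,0.12,0]
    - [-3.19,0.12,0]
  angular:
    - [0,0,0.02]
    - [0,0,0.045]
    - [0,0,0.065]
    - [0,0,0.08]
    - [0,0,0.084]
    - [0,0,0.084]
    - [0,0,0.084]
    - [0,0,0.084]

```text
t: 32.53
position: [478.5, -174.7, 83.5]
orientation: [0.773, 0.634, 0.0, -0.0]
wrist_force: [-0.4, -0.6, -0.6]
opening: 0.079
gripper_force: 29.3
```

```bash
python3 at.py 3 | grep 'pocket\|^0'
```

```text
pocket 3 [ 4.796e+02 -1.755e+02  1.960e+01 -2.000e-01] -> ([-0.01, 0.03, 1.6], np.float64(-0.001))
0.07873631353682074 29.344595968723297
```

Request:
move_arm:
  delta_pos:
    - [-0.01,0.02,0.5]
    - [-0.01,0.02,1.0]
    - [-0.01,0.02,1.25]
    - [-0.01,0.02,1.35]
    - [-0.01,0.02,1.45]
    - [-0.01,0.02,1.55]
    - [-0.01,0.02,1.62]
    - [-0.01,0.02,1.62]
  angular:
    - [0,0,0]
    - [0,0,0]
    - [0,0,0]
    - [0,0,0]
    - [0,0,0]
    - [0,0,0]
    - [0,0,0]
    - [0,0,0]

```text
t: 33.2
position: [479.4, -176.0, 18.9]
orientation: [0.773, 0.634, 0.0, 0.0]
wrist_force: [0.1, -0.3, 0.0]
opening: 0.078
gripper_force: 29.4
```

Request:
move_arm:
  delta_pos:
    - [0,0,0.01]
    - [0,0,0.01]
    - [0,0,0.01]
    - [0,0,0]
    - [0,0,-0.4]
    - [0,0,-1.0]
    - [0,0,-1.62]
    - [0,0,-1.62]
  angular:
    - [0,0,0]
    - [0,0,0]
    - [0,0,0]
    - [0,0,0]
    - [0,0,0]
    - [0,0,0]
    - [0,0,0]
    - [0,0,0]
  fingers: 25

```text
t: 33.87
position: [481.2, -177.3, 87.9]
orientation: [0.773, 0.634, 0.001, 0.003]
wrist_force: [0.2, -0.7, 0.3]
opening: 0.292
gripper_force: 0.0
```

Request:
move_arm:
  delta_pos:
    - [0.8,-0.09,0]
    - [1.6,-0.18,0]
    - [2.4,-0.27,0]
    - [3.2,-0.36,0]
    - [4.0,-0.45,0]
    - [4.9,-0.55,0]
    - [5.7,-0.64,0]
    - [5.99,-0.67,0]
  angular:
    - [0,0,-0.02]
    - [0,0,-0.045]
    - [0,0,-0.07]
    - [0,0,-0.09]
    - [0,0,-0.115]
    - [0,0,-0.14]
    - [0,0,-0.16]
    - [0,0,-0.171]

```text
t: 34.53
position: [499.7, 67.2, 83.6]
orientation: [0.715, 0.699, 0.0, -0.0]
wrist_force: [0.2, 0.2, 0.3]
opening: 0.296
gripper_force: 0.0
```

Request:
move_arm:
  delta_pos:
    - [0.8,0.05,0]
    - [1.6,0.1,0]
    - [2.4,0.14,0]
    - [2.96,0.17,0]
    - [2.96,0.17,0]
    - [2.96,0.17,0.5]
    - [2.96,0.17,1.2]
    - [2.96,0.17,1.2]
  angular:
    - [0,0,-0.02]
    - [0,0,-0.045]
    - [0,0,-0.065]
    - [0,0,-0.084]
    - [0,0,-0.084]
    - [0,0,-0.084]
    - [0,0,-0.084]
    - [0,0,-0.084]

```text
t: 35.2
position: [507.4, 181.1, 31.8]
orientation: [0.686, 0.727, -0.003, -0.002]
wrist_force: [-1.6, -0.5, -0.3]
opening: 0.291
gripper_force: 0.0
```

```bash
python3 at.py 2 | grep 'barrel\|^0';python3 chk.py 4 | tail -4
```

```text
barrel 2 -> ([0.04, 0.06, 0.29], np.float64(-0.002))
0.29128476660162766 0.0
top tray [(51, [0.0, 0.4]), (29, [2.4, -0.4]), 0, 0, 0]
   pockets [0, 0, (57, [-0.1, 0.4]), (57, [0.3, 0.5]), (60, [0.2, 0.2])]
side tray [(31, [-1.1, -1.7]), (37, [1.2, 0.6]), (12, [3.6, 3.0]), 0, 0]
   pockets [0, 0, (41, [-0.5, -0.6]), (39, [-0.5, -0.1]), (37, [-0.1, -0.5])]
```

Request:
move_arm:
  delta_pos:
    - [0,0,0.1]
    - [0,0,0.3]
    - [0,0,0.42]
    - [0,0,0.42]
    - [0,0,0.42]
    - [0,0,0.42]
  angular:
    - [0,0,0]
    - [0,0,0]
    - [0,0,0]
    - [0,0,0]
    - [0,0,0]
    - [0,0,0]

```text
t: 35.8
position: [509.9, 182.1, 19.1]
orientation: [0.686, 0.727, 0.0, 0.0]
wrist_force: [-0.0, -0.5, -0.4]
opening: 0.292
gripper_force: 0.0
```

Request:
move_arm:
  delta_pos:
    - [0,0,0]
    - [0,0,0]
    - [0,0,0]
    - [0,0,0]
    - [0,0,-0.3]
    - [0,0,-0.8]
    - [0,0,-1.4]
    - [0,0,-1.62]
  angular:
    - [0,0,0]
    - [0,0,0]
    - [0,0,0]
    - [0,0,0]
    - [0,0,0]
    - [0,0,0]
    - [0,0,0]
    - [0,0,0]
  fingers: 3

```text
t: 36.47
position: [510.8, 182.4, 86.3]
orientation: [0.686, 0.727, 0.001, 0.001]
wrist_force: [0.2, -0.0, -0.6]
opening: 0.073
gripper_force: 29.3
```

Request:
move_arm:
  delta_pos:
    - [-0.8,-0.12,0]
    - [-1.6,-0.25,0]
    - [-2.5,-0.38,0]
    - [-3.4,-0.52,0]
    - [-4.3,-0.66,0]
    - [-5.2,-0.8,0]
    - [-6.0,-0.92,0]
    - [-6.5,-1.0,0]
  angular:
    - [0,0,0.02]
    - [0,0,0.045]
    - [0,0,0.07]
    - [0,0,0.09]
    - [0,0,0.115]
    - [0,0,0.14]
    - [0,0,0.16]
    - [0,0,0.171]

```text
t: 37.13
position: [484.4, -82.5, 83.4]
orientation: [0.747, 0.665, -0.0, 0.0]
wrist_force: [0.1, -0.3, -0.1]
opening: 0.073
gripper_force: 29.3
```

Request:
move_arm:
  delta_pos:
    - [-0.8,0.01,0]
    - [-1.6,0.03,0]
    - [-2.4,0.04,0]
    - [-2.9,0.05,0]
    - [-3.24,0.06,0]
    - [-3.24,0.06,0]
    - [-3.24,0.06,0]
    - [-3.24,0.06,0]
  angular:
    - [0,0,0.02]
    - [0,0,0.045]
    - [0,0,0.065]
    - [0,0,0.08]
    - [0,0,0.084]
    - [0,0,0.084]
    - [0,0,0.084]
    - [0,0,0.084]

```text
t: 37.8
position: [472.6, -207.8, 83.5]
orientation: [0.773, 0.634, 0.0, -0.0]
wrist_force: [0.5, 0.3, -0.8]
opening: 0.078
gripper_force: 29.3
```

```bash
python3 at.py 3 | grep 'pocket\|^0'
```

```text
pocket 2 [ 4.732e+02 -2.079e+02  1.960e+01 -2.000e-01] -> ([0.0, 0.02, 1.6], np.float64(-0.001))
0.07753270465830903 29.3401837348938
```

Request:
move_arm:
  delta_pos:
    - [0,0.01,0.5]
    - [0,0.01,1.0]
    - [0,0.01,1.25]
    - [0,0.01,1.35]
    - [0,0.01,1.45]
    - [0,0.01,1.55]
    - [0,0.01,1.62]
    - [0,0.01,1.62]
  angular:
    - [0,0,0]
    - [0,0,0]
    - [0,0,0]
    - [0,0,0]
    - [0,0,0]
    - [0,0,0]
    - [0,0,0]
    - [0,0,0]

```text
t: 38.47
position: [473.2, -208.8, 18.9]
orientation: [0.773, 0.634, 0.0, 0.0]
wrist_force: [-0.7, 0.5, 0.3]
opening: 0.079
gripper_force: 29.4
```

Request:
move_arm:
  delta_pos:
    - [0,0,0.01]
    - [0,0,0.01]
    - [0,0,0.01]
    - [0,0,0]
    - [0,0,-0.4]
    - [0,0,-1.0]
    - [0,0,-1.62]
    - [0,0,-1.62]
  angular:
    - [0,0,0]
    - [0,0,0]
    - [0,0,0]
    - [0,0,0]
    - [0,0,0]
    - [0,0,0]
    - [0,0,0]
    - [0,0,0]
  fingers: 25

```text
t: 39.13
position: [474.9, -210.0, 88.0]
orientation: [0.773, 0.634, 0.001, 0.003]
wrist_force: [-0.0, -1.2, 0.2]
opening: 0.292
gripper_force: 0.0
```

Request:
move_arm:
  delta_pos:
    - [0.8,-0.07,0]
    - [1.6,-0.15,0]
    - [2.4,-0.22,0]
    - [3.2,-0.29,0]
    - [4.0,-0.37,0]
    - [4.9,-0.45,0]
    - [5.7,-0.52,0]
    - [6.09,-0.55,0]
  angular:
    - [0,0,-0.02]
    - [0,0,-0.045]
    - [0,0,-0.07]
    - [0,0,-0.09]
    - [0,0,-0.115]
    - [0,0,-0.14]
    - [0,0,-0.16]
    - [0,0,-0.171]

```text
t: 39.8
position: [499.0, 37.4, 83.6]
orientation: [0.715, 0.699, 0.0, -0.0]
wrist_force: [-0.1, 0.4, -0.2]
opening: 0.293
gripper_force: 0.0
```

Request:
move_arm:
  delta_pos:
    - [0.8,0.06,0]
    - [1.6,0.13,0]
    - [2.4,0.19,0]
    - [3.0,0.24,0]
    - [3.0,0.24,0]
    - [3.0,0.24,0.5]
    - [3.0,0.24,1.2]
    - [3.0,0.24,1.2]
  angular:
    - [0,0,-0.02]
    - [0,0,-0.045]
    - [0,0,-0.065]
    - [0,0,-0.084]
    - [0,0,-0.084]
    - [0,0,-0.084]
    - [0,0,-0.084]
    - [0,0,-0.084]

```text
t: 40.47
position: [509.4, 153.5, 31.8]
orientation: [0.686, 0.727, -0.002, -0.002]
wrist_force: [-1.3, -0.5, -1.2]
opening: 0.292
gripper_force: 0.0
```

```bash
python3 at.py 2 | grep 'barrel\|^0';python3 chk.py 4 | tail -4
```

```text
barrel 1 -> ([0.03, 0.05, 0.3], np.float64(-0.002))
0.29162110441355055 0.0
top tray [(21, [2.6, -0.5]), 0, 0, 0, 0]
   pockets [0, (59, [0.0, 0.3]), (56, [-0.1, 0.4]), (57, [0.4, 0.5]), (61, [0.2, 0.3])]
side tray [(22, [-0.3, -0.7]), (11, [3.7, 3.1]), 0, 0, 0]
   pockets [0, (46, [-0.3, -0.6]), (43, [-0.3, -0.5]), (38, [-0.6, -0.2]), (35, [-0.1, -0.6])]
```

Request:
move_arm:
  delta_pos:
    - [0,0,0.1]
    - [0,0,0.3]
    - [0,0,0.42]
    - [0,0,0.42]
    - [0,0,0.42]
    - [0,0,0.42]
  angular:
    - [0,0,0]
    - [0,0,0]
    - [0,0,0]
    - [0,0,0]
    - [0,0,0]
    - [0,0,0]

```text
t: 41.07
position: [512.1, 154.0, 19.1]
orientation: [0.686, 0.727, 0.0, 0.0]
wrist_force: [-0.4, 0.8, 0.8]
opening: 0.293
gripper_force: 0.0
```

Request:
move_arm:
  delta_pos:
    - [0,0,0]
    - [0,0,0]
    - [0,0,0]
    - [0,0,0]
    - [0,0,-0.3]
    - [0,0,-0.8]
    - [0,0,-1.4]
    - [0,0,-1.62]
  angular:
    - [0,0,0]
    - [0,0,0]
    - [0,0,0]
    - [0,0,0]
    - [0,0,0]
    - [0,0,0]
    - [0,0,0]
    - [0,0,0]
  fingers: 3

```text
t: 41.73
position: [512.9, 154.2, 86.3]
orientation: [0.686, 0.727, 0.001, 0.001]
wrist_force: [0.4, 0.2, 0.7]
opening: 0.08
gripper_force: 29.3
```

Request:
move_arm:
  delta_pos:
    - [-0.8,-0.14,0]
    - [-1.6,-0.28,0]
    - [-2.5,-0.43,0]
    - [-3.4,-0.59,0]
    - [-4.3,-0.75,0]
    - [-5.2,-0.9,0]
    - [-6.0,-1.04,0]
    - [-6.56,-1.14,0]
  angular:
    - [0,0,0.02]
    - [0,0,0.045]
    - [0,0,0.07]
    - [0,0,0.09]
    - [0,0,0.115]
    - [0,0,0.14]
    - [0,0,0.16]
    - [0,0,0.171]

```text
t: 42.4
position: [481.1, -113.1, 83.4]
orientation: [0.747, 0.665, -0.0, 0.0]
wrist_force: [0.4, -0.1, -0.7]
opening: 0.078
gripper_force: 29.3
```

Request:
move_arm:
  delta_pos:
    - [-0.8,0,0]
    - [-1.6,0,0]
    - [-2.4,0,0]
    - [-2.9,0,0]
    - [-3.28,0,0]
    - [-3.28,0,0]
    - [-3.28,0,0]
    - [-3.28,0,0]
  angular:
    - [0,0,0.02]
    - [0,0,0.045]
    - [0,0,0.065]
    - [0,0,0.08]
    - [0,0,0.084]
    - [0,0,0.084]
    - [0,0,0.084]
    - [0,0,0.084]

```text
t: 43.07
position: [466.6, -240.3, 83.4]
orientation: [0.773, 0.634, 0.0, -0.0]
wrist_force: [0.3, -0.3, 1.2]
opening: 0.078
gripper_force: 29.3
```

```bash
python3 at.py 3 | grep 'pocket\|^0'
```

```text
pocket 1 [ 4.668e+02 -2.403e+02  1.960e+01 -2.000e-01] -> ([0.0, 0.01, 1.59], np.float64(-0.002))
0.07785635930268739 29.301268458366394
```

Request:
move_arm:
  delta_pos:
    - [0,0,0.5]
    - [0,0,1.0]
    - [0,0,1.25]
    - [0,0,1.35]
    - [0,0,1.45]
    - [0,0,1.55]
    - [0,0,1.62]
    - [0,0,1.62]
  angular:
    - [0,0,0]
    - [0,0,0]
    - [0,0,0]
    - [0,0,0]
    - [0,0,0]
    - [0,0,0]
    - [0,0,0]
    - [0,0,0]

```text
t: 43.73
position: [466.9, -240.9, 18.9]
orientation: [0.773, 0.634, 0.0, 0.0]
wrist_force: [-0.0, -0.2, -0.2]
opening: 0.077
gripper_force: 29.3
```

Request:
move_arm:
  delta_pos:
    - [0,0,0.01]
    - [0,0,0.01]
    - [0,0,0.01]
    - [0,0,0]
    - [0,0,-0.4]
    - [0,0,-1.0]
    - [0,0,-1.7]
    - [0,0,-1.7]
  angular:
    - [0,0,0]
    - [0,0,0]
    - [0,0,0]
    - [0,0,0]
    - [0,0,0]
    - [0,0,0]
    - [0,0,0]
    - [0,0,0]
  fingers: 25

```text
t: 44.4
position: [468.7, -242.3, 91.6]
orientation: [0.773, 0.634, 0.001, 0.003]
wrist_force: [0.5, -0.6, -0.6]
opening: 0.29
gripper_force: 0.0
```

Request:
move_arm:
  delta_pos:
    - [0,0,0]
    - [0,0,0]
    - [0,0,0]
  angular:
    - [0,0,0]
    - [0,0,0]
    - [0,0,0]

```text
t: 44.65
position: [466.3, -240.6, 86.0]
orientation: [0.773, 0.634, -0.0, -0.001]
wrist_force: [0.6, 0.5, -0.4]
opening: 0.291
gripper_force: 0.0
```

```bash
python3 chk.py 4 | tail -4
python3 - <<'E'
from h import *
rows([(539,-187.6,85,-.195),(539,-187.6,41.5,-.195)])
E
```

```text
top tray [0, 0, 0, 0, 0]
   pockets [0, (42, [-0.8, -0.7]), (57, [-0.1, 0.4]), (55, [0.4, 0.5]), (61, [0.1, 0.2])]
side tray [0, 0, 0, 0, 0]
   pockets [(10, [-3.4, -2.0]), (49, [-0.2, -0.4]), (46, [-0.3, -0.7]), (43, [-0.2, -0.3]), (42, [0.2, -0.7])]
[1.656, 1.521, 0.023] [-0.002, -0.001, -0.002]
[1.655, 1.523, 1.111] [-0.002, -0.001, -0.002]
```

Request:
move_arm:
  delta_pos:
    - [0.5,0.5,0]
    - [1.1,1.0,0]
    - [1.65,1.52,0.02]
    - [1.65,1.52,0.02]
    - [1.65,1.52,0.02]
    - [1.65,1.52,0.02]
  angular:
    - [0,0,0]
    - [0,0,0]
    - [0,0,0]
    - [0,0,0]
    - [0,0,0]
    - [0,0,0]

```text
t: 45.25
position: [538.8, -187.9, 85.3]
orientation: [0.773, 0.634, -0.0, -0.001]
wrist_force: [0.4, -0.0, -0.9]
opening: 0.292
gripper_force: 0.0
```

```bash
python3 chk.py 4 | grep pock
python3 - <<'E'
from h import *
rows([(539,-187.6,41.5,-.195)])
E
```

```text
pockets [0, 0, 0, 0, 0]
   pockets [(10, [-3.4, -1.5]), (43, [-0.2, -0.1]), (41, [-0.5, -0.6]), (39, [-0.5, -0.1]), (40, [-0.1, -0.5])]
[0.024, 0.007, 1.107] [-0.001, -0.0, -0.003]
```

The side camera sees pocket 1 past the end plate, hence the low count there. The other four pockets read well. I grip the gate handle and shut the gate, watching the force.

Request:
move_arm:
  delta_pos:
    - [0.02,0,0.4]
    - [0.02,0,0.8]
    - [0.02,0,1.05]
    - [0.02,0,1.1]
    - [0.02,0,1.1]
    - [0.02,0,1.1]
  angular:
    - [0,0,0]
    - [0,0,0]
    - [0,0,0]
    - [0,0,0]
    - [0,0,0]
    - [0,0,0]

```text
t: 45.85
position: [539.6, -187.8, 42.6]
orientation: [0.773, 0.634, 0.0, 0.0]
wrist_force: [-0.2, 0.4, -0.1]
opening: 0.295
gripper_force: 0.0
```

Request:
move_arm:
  delta_pos:
    - [0,0,0]
    - [0,0,0]
    - [0,0,0]
    - [0,0,0]
    - [0,0,0]
  angular:
    - [0,0,0]
    - [0,0,0]
    - [0,0,0]
    - [0,0,0]
    - [0,0,0]
  fingers: 4

```text
t: 46.27
position: [539.5, -187.6, 43.0]
orientation: [0.773, 0.634, -0.0, 0.001]
wrist_force: [-3.3, 0.3, 6.0]
opening: 0.103
gripper_force: 33.1
```

Request:
move_arm:
  delta_pos:
    - [0,-0.15,0]
    - [0,-0.35,0]
    - [0,-0.55,0]
    - [0,-0.75,0]
    - [0,-0.95,0]
    - [0,-1.15,0]
    - [0,-1.3,0]
    - [0,-1.35,0]
  angular:
    - [0,0,0]
    - [0,0,0]
    - [0,0,0]
    - [0,0,0]
    - [0,0,0]
    - [0,0,0]
    - [0,0,0]
    - [0,0,0]

```text
t: 46.93
position: [486.3, -177.1, 43.0]
orientation: [0.773, 0.634, 0.0, 0.001]
wrist_force: [2.2, -1.7, 4.2]
opening: 0.104
gripper_force: 32.8
```

Request:
move_arm:
  delta_pos:
    - [0,-0.06,0]
    - [0,-0.11,0]
    - [0,-0.15,0]
    - [0,-0.17,0]
    - [0,-0.19,0]
    - [0,-0.19,0]
  angular:
    - [0,0,0]
    - [0,0,0]
    - [0,0,0]
    - [0,0,0]
    - [0,0,0]
    - [0,0,0]

```text
t: 47.43
position: [480.6, -176.0, 43.0]
orientation: [0.773, 0.634, 0.001, 0.002]
wrist_force: [5.7, -2.1, 4.7]
opening: 0.107
gripper_force: 32.9
```

Request:
move_arm:
  delta_pos:
    - [0,-0.03,0]
    - [0,-0.05,0]
    - [0,-0.05,0]
    - [0,-0.05,0]
  angular:
    - [0,0,0]
    - [0,0,0]
    - [0,0,0]
    - [0,0,0]

```text
t: 47.77
position: [480.4, -175.9, 43.1]
orientation: [0.773, 0.634, 0.002, 0.003]
wrist_force: [13.5, -2.6, -3.0]
opening: 0.103
gripper_force: 32.1
```

It's at the stop: 60 mm of travel, and 13.5 N with no further motion. I ease off while still pressing shut, release and rise.

Request:
move_arm:
  delta_pos:
    - [0,0.03,0]
    - [0,0.03,0]
    - [0,0.03,0]
    - [0,0.03,0]
    - [0,0.03,0]
    - [0,0.03,-0.4]
    - [0,0.03,-1.1]
    - [0,0.03,-1.8]
  angular:
    - [0,0,0]
    - [0,0,0]
    - [0,0,0]
    - [0,0,0]
    - [0,0,0]
    - [0,0,0]
    - [0,0,0]
    - [0,0,0]
  fingers: 25

```text
t: 48.43
position: [477.4, -174.6, 114.2]
orientation: [0.773, 0.634, -0.001, -0.001]
wrist_force: [1.0, -0.1, 0.5]
opening: 0.294
gripper_force: 0.0
```

Run:
```python
from h import *
rows([(500,20,115,.058)])
```

```text
[4.882, -0.399, -0.014] [-0.003, -0.001, -0.255]
```

Request:
move_arm:
  delta_pos:
    - [0.9,-0.1,0]
    - [1.8,-0.2,0]
    - [2.6,-0.2,0]
    - [2.6,-0.2,0]
    - [2.6,-0.2,0]
  angular:
    - [0,0,-0.1]
    - [0,0,-0.2]
    - [0,0,-0.255]
    - [0,0,-0.255]
    - [0,0,-0.255]

```text
t: 48.85
position: [490.7, -70.1, 114.2]
orientation: [0.685, 0.728, -0.0, -0.0]
wrist_force: [-0.2, -0.4, 0.6]
opening: 0.292
gripper_force: 0.0
```

```bash
cat > g.py <<'E'
from h import *
top=capture("top");side=capture("side")
trb=[box(70,157,0,16)]; cvb=[box(67,153,5,24),box(10,44,24,40)]
def go(nm,b,mt,x0):
    p,f=fit(b,mt,x0);print(nm,p.round(3),round(f,3))
    for c in mt: q,f=fit(b,{c:mt[c]},p); print("  ",c,q.round(3),round(f,3),mt[c].sum())
    return p
mt={"side":seg(side,(185,145,250,192)),"top":seg(top,(135,172,216,228))}
p=go("tray",trb,mt,[526.4,212,.06])
def handle(im,b):
    g=cv2.resize(im[b[1]:b[3],b[0]:b[2]].min(2),None,fx=4,fy=4,interpolation=2); w=(g>(g.max()*.55+np.median(g)*.45)).astype(np.uint8)
    n,l,s,ce=cv2.connectedComponentsWithStats(w); i=1+s[1:,4].argmax(); r=cv2.minAreaRect(np.argwhere(l==i)[:,::-1].astype(np.float32))
    return (np.array(r[0])+.5)/4-.5+[b[0],b[1]],np.array(r[1])/4,r[2]
for c in("top","side"):
    for d in masks_of(c,"cover"): print(c,round(d["conf"],2),d["bbox"],onplane(c,centre(d["region"]),20).round(0))
cu=proj("top",[[638.5,217.5,40]])[0];cs=proj("side",[[638.5,217.5,40]])[0]; print(cu,cs)
a=handle(side,(int(cs[0])-14,int(cs[1])-12,int(cs[0])+14,int(cs[1])+12));b=handle(top,(int(cu[0])-15,int(cu[1])-9,int(cu[0])+15,int(cu[1])+9))
print(a,b,tri(a[0],b[0]))
o1=ov("top",top,trb,p,(130,135,100,76));o2=ov("side",side,trb,p,(180,115,100,76))
o3=ov("top",top,cvb,(638.5,217.5,.06),(130,135,100,76));o4=ov("side",side,cvb,(638.5,217.5,.06),(180,115,100,76))
cv2.imwrite("pics/s10.png",np.vstack([np.hstack([o1,o2]),np.hstack([o3,o4])]))
E
python3 g.py
```

```text
tray [5.24989e+02 2.14200e+02 7.40000e-02] 0.185
   side [5.26141e+02 2.15490e+02 7.90000e-02] 0.299 1163
   top [5.25746e+02 2.12203e+02 6.50000e-02] 0.063 1588
top 0.96 [122.9, 229.2, 161.8, 268.2] [374. 295.  20.]
top 0.86 [169.5, 136.2, 219.8, 160.8] [654. 172.  20.]
top 0.72 [91.8, 283.6, 125.6, 325.4] [220. 374.  20.]
top 0.57 [75.2, 134.9, 133.8, 166.5] [646. 419.  20.]
side 0.85 [93.9, 162.8, 123.7, 173.3] [223. 365.  20.]
side 0.7 [257.2, 203.3, 325.3, 276.0] [ 510. -187.   20.]
side 0.56 [144.3, 155.7, 185.2, 171.2] [372. 286.  20.]
[175.27228589 150.33800165] [245.76720516 144.98241254]
(array([239.55229378, 147.77431107]), array([8.43552113, 9.4956398 ]), 1.7357046604156494) (array([186.75 , 145.375]), array([3.  , 5.25]), 90.0) (array([623.61990183, 190.44124642,  58.2678998 ]), np.float64(47.123714405276345))
```

View pics/s10.png

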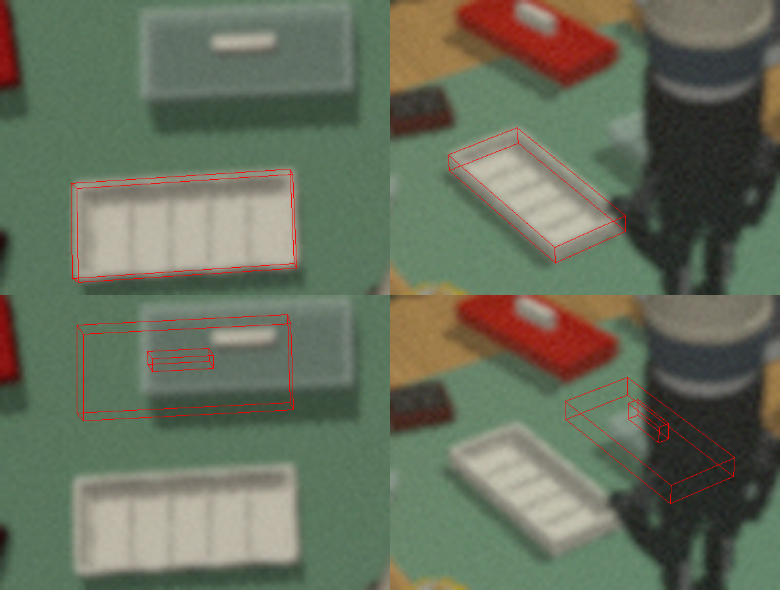

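The picture shows the cover was knocked: its handle is now at top px ~(192,146), about 40 mm towards -y and 12 mm further out. The tray hasn't moved (top fit 525.7, 212.2). The arm blocks the side view, so I step aside and measure again from both views.

Request:
move_arm:
  delta_pos:
    - [-0.9,-0.2,-0.3]
    - [-1.8,-0.5,-0.6]
    - [-2.6,-0.9,-0.9]
    - [-3.4,-1.3,-1.2]
    - [-4.0,-1.6,-1.5]
    - [-4.0,-1.6,-1.5]
    - [-4.0,-1.6,-1.5]
  angular:
    - [0,0,0]
    - [0,0,0]
    - [0,0,0]
    - [0,0,0]
    - [0,0,0]
    - [0,0,0]
    - [0,0,0]

```text
t: 49.63
position: [435.5, -237.3, 174.4]
orientation: [0.688, 0.726, 0.0, 0.0]
wrist_force: [0.4, 0.6, -0.4]
opening: 0.288
gripper_force: 0.0
```

```bash
cat > k.py <<'E'
from h import *
av={c:np.mean([capture(c).astype(float) for _ in range(4)],0) for c in("top","side")}
np.savez("cov.npz",**av)
print(sense()["position"])
u=np.array([192,146.]); X=onplane("top",u,40); us=proj("side",X)[0]; print(X.round(),us.round())
for c,w in(("top",u),("side",us)):
    x,y=w.round().astype(int); r=av[c][y-16:y+17,x-30:x+31]
    f=r+1; k=(f[...,1]-f[...,2])/f.sum(2)
    print(c); print("\n".join(" ".join(f"{int(v*100):2d}" for v in row[::2]) for row in k[::2]))
    print("\n".join(" ".join(f"{int(v):3d}" for v in row[::3]) for row in r.min(2)[::3]))
E
python3 k.py
```

```text
[ 436.43132842 -234.27335183  173.86519047]
[652. 172.  40.] [257. 151.]
top
 9  9  9  9  9  9  9  9  9  9  9  9  9  9  9  9  9  9  9  9  9  9  9  9  9  9  9  8  9  9  9
 9  8  9  9  9  8  9  8  9  9  9  9  9  9  9  9  9  9  9  9  9 10  9  9  9  9  9  9  8  9  9
 9  9  9  9  9  9  9  9  9  9  9  9  8  9  8  8  8  8  8  8  8  8  8  8  8  7  7  7  7  8  9
 8  9  8  7  7  7  7  7  7  7  6  6  6  5  6  5  5  5  5  5  5  5  4  4  4  4  4  4  4  6  8
 9  9  5  4  4  4  4  4  4  3  4  4  4  3  3  3  3  4  4  4  3  4  3  3  4  4  4  4  3  6  9
 9  8  4  4  4  4  4  4  4  4  4  4  4  4  4  4  4  4  4  4  4  4  5  4  4  5  5  4  3  5  9
 9  8  4  3  4  4  4  4  5  4  4  4  4  4  4  4  3  3  3  4  4  5  5  4  4  4  4  5  3  5  9
 9  8  5  3  4  5  4  4  4  4  4  2  0  0  0  0  0  0  0  1  4  5  4  4  5  5  4  5  3  5  9
 9  8  4  3  4  5  4  4  4  4  4  1  0  0  0 -1 -1 -1  0  0  4  5  5  5  4  5  5  4  3  4  9
 9  8  4  3  4  4  4  4  4  4  5  3  0  0  0  0  1  1  1  3  5  4  4  5  4  4  4  4  3  5  8
 9  8  4  3  4  5  4  5  5  4  4  4  4  4  4  4  4  4  5  4  5  5  5  5  5  4  5  5  3  4  8

[... 3293 characters left out ...]
  67  96 107 108 108 106 106
103 103 102 103 111 126 133 132 129 133 114 101 102  97  55  62  87 102 110 110 113
101 103 103 122 134 129 130 124 125 155 137 123 101  98  56  49  53  59  74  81  82
103 100 102 106 124 121 114 109 112 127 162 145 131  96  51  49  51  53  54  55  54
100 102  93  84  88 102 113 109 108 111 117 151 132 106  52  56  50  49  53  53  55
102 100  82  74  77  86  95 112 109 110 110 117 123 100  41  88  76  55  54  52  54
128 102 102  84  77  75  83  92 109 108 109 107 108  84  38  47  87 104 101  97  95
124 134 104 100  91  77  73  80  88 104 110 107 109  75  36  38  38  51  73  87  90
123 117 140 108 101  93  75  74  76  86 100 111 110  69  34  37  36  38  37  37  37
```

```bash
cat > l.py <<'E'
from h import *
Z=np.load("cov.npz"); top=Z["top"]; side=Z["side"]
def up(im,b,t):
    r=cv2.resize(im[b[1]:b[3],b[0]:b[2]].astype(np.float32),None,fx=4,fy=4,interpolation=cv2.INTER_CUBIC)+1
    k=((r[...,1]-r[...,2])/r.sum(2)<t).astype(np.uint8); n,l,s,_=cv2.connectedComponentsWithStats(k); 
    return l==1+s[1:,4].argmax()
def fit4(bx,M,b,c,x0):
    def cost(p):
        S=np.zeros(M.shape,np.uint8)
        for q in bx: cv2.fillConvexPoly(S,cv2.convexHull((((proj(c,place(q,*p))+.5-b[:2])*4-.5)*16).astype(np.int32)),1,shift=4)
        return 1-(S&M).sum()/(S|M).sum()
    s=np.array([x0,*[np.array(x0)+d for d in([8,0,0],[0,8,0],[0,0,.08])]])
    r=minimize(cost,x0,method="Nelder-Mead",options=dict(initial_simplex=s,xatol=.02,fatol=1e-5)); return r.x.round(3),round(r.fun,3)
b=(158,126,226,168)
for t in(.055,.065,.07): 
    M=cv2.morphologyEx(up(top,b,t).astype(np.uint8),cv2.MORPH_CLOSE,np.ones((15,15)))
    print("hood",t,fit4([box(67,153,5,24)],M,b,"top",[652,172,.03]))
hb=(176,136,208,156)
for t in(.015,.025): print("handle top",t,fit4([box(10,44,24,40)],up(top,hb,t).astype(np.uint8),hb,"top",[652,172,.03]))
sb=(240,130,268,168)
for t in(.015,.025): print("handle side",t,fit4([box(10,44,24,40)],up(side,sb,t).astype(np.uint8),sb,"side",[652,172,.03]))
tb_=(135,172,216,228)
for t in(.05,.06): print("tray top",fit4([box(70,157,0,16)],cv2.morphologyEx(up(top,tb_,t).astype(np.uint8),cv2.MORPH_CLOSE,np.ones((15,15))),tb_,"top",[526,212,.06]))
sb=(185,140,250,196)
for t in(.05,.06): print("tray side",fit4([box(70,157,0,16)],cv2.morphologyEx(up(side,sb,t).astype(np.uint8),cv2.MORPH_CLOSE,np.ones((15,15))),sb,"side",[526,212,.06]))
rows([(652,172,110,.03)])
E
python3 l.py
```

```text
hood 0.055 (array([6.54192e+02, 1.72424e+02, 5.30000e-02]), np.float64(0.074))
hood 0.065 (array([6.55312e+02, 1.72553e+02, 5.20000e-02]), np.float64(0.032))
hood 0.07 (array([6.55431e+02, 1.71849e+02, 5.40000e-02]), np.float64(0.024))
handle top 0.015 (array([6.54949e+02, 1.72166e+02, 1.80000e-02]), np.float64(0.125))
handle top 0.025 (array([6.55078e+02, 1.72645e+02, 3.40000e-02]), np.float64(0.073))
handle side 0.015 (array([6.52e+02, 1.72e+02, 3.00e-02]), np.float64(1.0))
handle side 0.025 (array([6.52e+02, 1.72e+02, 3.00e-02]), np.float64(1.0))
tray top (array([5.24958e+02, 2.11776e+02, 6.40000e-02]), np.float64(0.053))
tray top (array([5.25158e+02, 2.11141e+02, 6.50000e-02]), np.float64(0.076))
tray side (array([5.25273e+02, 2.15272e+02, 7.60000e-02]), np.float64(0.048))
tray side (array([5.25162e+02, 2.14610e+02, 8.90000e-02]), np.float64(0.079))
[9.819, 5.982, 1.598] [-0.0, -0.0, 0.029]
```

The cover is now at (655.2, 172.4), yaw 0.05, from the hood and handle fits in the top view. The arm hides the handle in the side view. The tray still fits at its old place. I move over the handle.

Request:
move_arm:
  delta_pos:
    - [0.8,0.5,0.1]
    - [1.6,1.0,0.2]
    - [2.4,1.5,0.3]
    - [3.2,2.0,0.5]
    - [4.0,2.4,0.6]
    - [4.8,2.9,0.8]
    - [5.6,3.4,0.9]
    - [6.4,3.9,1.1]
  angular:
    - [0,0,0]
    - [0,0,0]
    - [0,0,0]
    - [0,0,0.01]
    - [0,0,0.01]
    - [0,0,0.02]
    - [0,0,0.02]
    - [0,0,0.02]
  fingers: 40

```text
t: 50.7
position: [577.9, 32.1, 130.2]
orientation: [0.693, 0.721, 0.0, 0.0]
wrist_force: [1.1, -0.9, 0.4]
opening: 0.464
gripper_force: 0.0
```

Request:
move_arm:
  delta_pos:
    - [0.7,0.42,0.1]
    - [1.5,0.9,0.2]
    - [2.3,1.4,0.35]
    - [3.0,1.8,0.45]
    - [3.42,2.08,0.5]
    - [3.42,2.08,0.5]
    - [3.42,2.08,0.5]
    - [3.42,2.08,0.5]
  angular:
    - [0,0,0]
    - [0,0,0]
    - [0,0,0]
    - [0,0,0]
    - [0,0,0]
    - [0,0,0]
    - [0,0,0]
    - [0,0,0]

```text
t: 51.37
position: [654.5, 169.5, 109.8]
orientation: [0.693, 0.721, -0.0, -0.0]
wrist_force: [0.4, -1.1, -1.1]
opening: 0.47
gripper_force: 0.0
```

Run:
```python
from h import *
rows([(655.7,172.4,60,.053)]); s=sense(); print(s["position"],s["joints"].round(2))
im=capture("side"); x=onplane
u=proj("side",[[655.7,172.4,40]])[0]; sb=tuple(int(v) for v in (u[0]-16,u[1]-14,u[0]+16,u[1]+14)); print(u,sb)
import re
src=open("l.py").read(); exec(src[src.index("def up"):src.index("b=(158")])
for t in(.015,.025): print(fit4([box(10,44,24,40)],up(im.astype(float),sb,t).astype(np.uint8),sb,"side",[655,172,.05]))
```

```text
[0.071, 0.033, 1.245] [-0.001, 0.0, -0.014]
[654.54888173 169.53053192 109.790059  ] [ 0.13  0.52  0.13  1.17 -0.    1.66]
[257.72281595 149.98549465] (241, 135, 273, 163)
(array([6.55e+02, 1.72e+02, 5.00e-02]), np.float64(1.0))
(array([6.55e+02, 1.72e+02, 5.00e-02]), np.float64(1.0))
```

Request:
move_arm:
  delta_pos:
    - [0.03,0.02,0.5]
    - [0.03,0.02,1.0]
    - [0.03,0.02,1.24]
    - [0.03,0.02,1.24]
    - [0.03,0.02,1.24]
    - [0.03,0.02,1.24]
    - [0.03,0.02,1.24]
  angular:
    - [0,0,-0.014]
    - [0,0,-0.014]
    - [0,0,-0.014]
    - [0,0,-0.014]
    - [0,0,-0.014]
    - [0,0,-0.014]
    - [0,0,-0.014]

```text
t: 52.0
position: [656.5, 170.6, 61.9]
orientation: [0.689, 0.725, 0.001, 0.001]
wrist_force: [0.1, -0.5, 0.6]
opening: 0.467
gripper_force: 0.0
```

Run:
```python
from h import *
rows([(655.7,172.4,29.5,.053)]); print(sense()["position"])
```

```text
[0.047, -0.018, 0.809] [0.002, -0.0, -0.001]
[656.47135322 170.55221169  61.87419202]
```

Request:
move_arm:
  delta_pos:
    - [0.04,-0.01,0.4]
    - [0.04,-0.01,0.7]
    - [0.04,-0.01,0.78]
    - [0.04,-0.01,0.78]
    - [0.04,-0.01,0.78]
  angular:
    - [0,0,0]
    - [0,0,0]
    - [0,0,0]
    - [0,0,0]
    - [0,0,0]

```text
t: 52.42
position: [655.7, 172.3, 30.1]
orientation: [0.688, 0.725, 0.0, 0.0]
wrist_force: [-0.3, 0.3, 0.1]
opening: 0.471
gripper_force: 0.0
```

Request:
move_arm:
  delta_pos:
    - [0,0,0]
    - [0,0,0]
    - [0,0,0]
    - [0,0,0]
    - [0,0,0]
    - [0,0,0]
  angular:
    - [0,0,0]
    - [0,0,0]
    - [0,0,0]
    - [0,0,0]
    - [0,0,0]
    - [0,0,0]
  fingers: 4
  grip_force: 40

```text
t: 52.92
position: [655.8, 172.3, 30.2]
orientation: [0.688, 0.725, 0.001, 0.0]
wrist_force: [-0.9, -1.0, 6.2]
opening: 0.098
gripper_force: 41.6
```

Run:
```python
from h import *
s=sense(); print(s["position"],s["opening"],s["wrist_force"])
```

```text
[655.83567523 172.33881127  30.23142555] 0.09802515779893341 [-0.89491059 -0.96142904  6.19110889]
```

Gripped and centred: the jaws' x of 655.8 matches the fit. I lift it and carry it to above the tray.

Request:
move_arm:
  delta_pos:
    - [0,0,-0.2]
    - [0,0,-0.5]
    - [0,0,-1.0]
    - [0,0,-1.5]
    - [0,0,-1.75]
    - [0,0,-1.75]
    - [0,0,-1.75]
  angular:
    - [0,0,0]
    - [0,0,0]
    - [0,0,0]
    - [0,0,0]
    - [0,0,0]
    - [0,0,0]
    - [0,0,0]

```text
t: 53.5
position: [655.4, 172.3, 99.4]
orientation: [0.688, 0.725, 0.0, 0.0]
wrist_force: [-0.2, -0.1, -1.1]
opening: 0.102
gripper_force: 40.8
```

Run:
```python
from h import *
s=sense(); print(s["position"],s["opening"],s["wrist_force"])
rows([(526.2,211.8,100,.0625)])
```

```text
[655.40411029 172.31727543  99.35954516] 0.10214551093142896 [-0.19997869 -0.07133841 -1.11761661]
[1.154, -3.174, -0.018] [0.001, -0.0, -0.01]
```

Request:
move_arm:
  delta_pos:
    - [0.2,-0.6,0]
    - [0.45,-1.2,0]
    - [0.7,-1.9,0]
    - [0.95,-2.6,0]
    - [1.1,-3.0,0]
    - [1.15,-3.17,0]
    - [1.15,-3.17,0]
    - [1.15,-3.17,0]
  angular:
    - [0,0,0]
    - [0,0,-0.002]
    - [0,0,-0.004]
    - [0,0,-0.006]
    - [0,0,-0.008]
    - [0,0,-0.01]
    - [0,0,-0.01]
    - [0,0,-0.01]

```text
t: 54.17
position: [526.8, 211.6, 98.9]
orientation: [0.685, 0.729, -0.0, 0.0]
wrist_force: [-0.5, -0.1, -0.7]
opening: 0.102
gripper_force: 40.7
```

Request:
move_arm:
  delta_pos:
    - [0,0,0.4]
    - [0,0,0.8]
    - [0,0,1.1]
    - [0,0,1.2]
    - [0,0,1.2]
    - [0,0,1.2]
    - [0,0,1.2]
    - [0,0,1.2]
  angular:
    - [0,0,0]
    - [0,0,0]
    - [0,0,0]
    - [0,0,0]
    - [0,0,0]
    - [0,0,0]
    - [0,0,0]
    - [0,0,0]

```text
t: 54.83
position: [527.0, 211.7, 52.0]
orientation: [0.685, 0.729, 0.001, 0.0]
wrist_force: [-0.1, -0.3, -0.9]
opening: 0.102
gripper_force: 40.7
```

Run:
```python
from h import *
s=sense(); print(s["position"],s["opening"],s["wrist_force"])
rows([(526.2,211.8,41,.0625)])
```

```text
[527.02029355 211.66081952  51.98946839] 0.10166329650632878 [-0.14037687 -0.26716302 -0.90012641]
[0.005, -0.021, 0.275] [0.001, -0.0, -0.001]
```

The cover is 11 mm above its seat. I go down gently and watch the force.

Request:
move_arm:
  delta_pos:
    - [0,-0.02,0.06]
    - [0,-0.02,0.12]
    - [0,-0.02,0.17]
    - [0,-0.02,0.2]
    - [0,-0.02,0.22]
    - [0,-0.02,0.22]
    - [0,-0.02,0.22]
  angular:
    - [0,0,0]
    - [0,0,0]
    - [0,0,0]
    - [0,0,0]
    - [0,0,0]
    - [0,0,0]
    - [0,0,0]

```text
t: 55.42
position: [525.5, 211.6, 42.5]
orientation: [0.685, 0.729, -0.0, -0.0]
wrist_force: [0.3, 0.8, -1.8]
opening: 0.098
gripper_force: 40.7
```

No contact with the tabs about 3 mm in, so it's aligned. Last bit.

Request:
move_arm:
  delta_pos:
    - [0,0.01,0.02]
    - [0,0.01,0.03]
    - [0,0.01,0.04]
    - [0,0.01,0.05]
    - [0,0.01,0.05]
    - [0,0.01,0.05]
  angular:
    - [0,0,0]
    - [0,0,0]
    - [0,0,0]
    - [0,0,0]
    - [0,0,0]
    - [0,0,0]

```text
t: 55.92
position: [526.0, 211.6, 41.2]
orientation: [0.685, 0.729, 0.0, 0.0]
wrist_force: [-1.8, 0.0, 6.8]
opening: 0.099
gripper_force: 41.7
```

Contact with the rim (7 N). I release, rise and move clear.

Request:
move_arm:
  delta_pos:
    - [0,0,0]
    - [0,0,0]
    - [0,0,0]
    - [0,0,0]
    - [0,0,0]
    - [0,0,-0.5]
    - [0,0,-1.3]
    - [0,0,-2.1]
  angular:
    - [0,0,0]
    - [0,0,0]
    - [0,0,0]
    - [0,0,0]
    - [0,0,0]
    - [0,0,0]
    - [0,0,0]
    - [0,0,0]
  fingers: 40

```text
t: 56.58
position: [525.2, 211.4, 124.6]
orientation: [0.685, 0.729, -0.001, -0.001]
wrist_force: [1.4, -0.5, -0.1]
opening: 0.469
gripper_force: 0.0
```

Request:
move_arm:
  delta_pos:
    - [0.9,0,-0.5]
    - [1.8,-0.3,-0.9]
    - [2.7,-0.6,-1.2]
    - [3.6,-1,-1.5]
    - [4.4,-1.4,-1.6]
    - [5.0,-1.8,-1.6]
    - [5.0,-1.8,-1.6]
    - [5.0,-1.8,-1.6]
  angular:
    - [0,0,0]
    - [0,0,0]
    - [0,0,0]
    - [0,0,0]
    - [0,0,0]
    - [0,0,0]
    - [0,0,0]
    - [0,0,0]

```text
t: 57.25
position: [440.6, 408.0, 188.4]
orientation: [0.684, 0.73, -0.0, 0.0]
wrist_force: [-0.1, -0.1, -0.4]
opening: 0.466
gripper_force: 0.0
```

```bash
python3 d.py pics/x.png
python3 - <<'E'
from h import *
t=capture("top");s=capture("side")
K=lambda im,x,y,w,h:cv2.resize(im[y:y+h,x:x+w],(390,295),interpolation=2)
cv2.imwrite("pics/s11.png",np.vstack([np.hstack([K(t,135,160,86,65),K(s,180,135,74,56)]),np.hstack([K(t,276,165,86,65),K(s,245,200,92,75)])]))
E
```

```text
[5.24457e+02 2.11706e+02 6.40000e-02] 0.046
   side [5.22484e+02 2.12370e+02 7.00000e-02] 0.056 967
   top [5.24819e+02 2.11830e+02 6.40000e-02] 0.026 1608
[441.8 406.4 188.3] [ 0.4  0.3 -0.1]
```

View pics/s11.png

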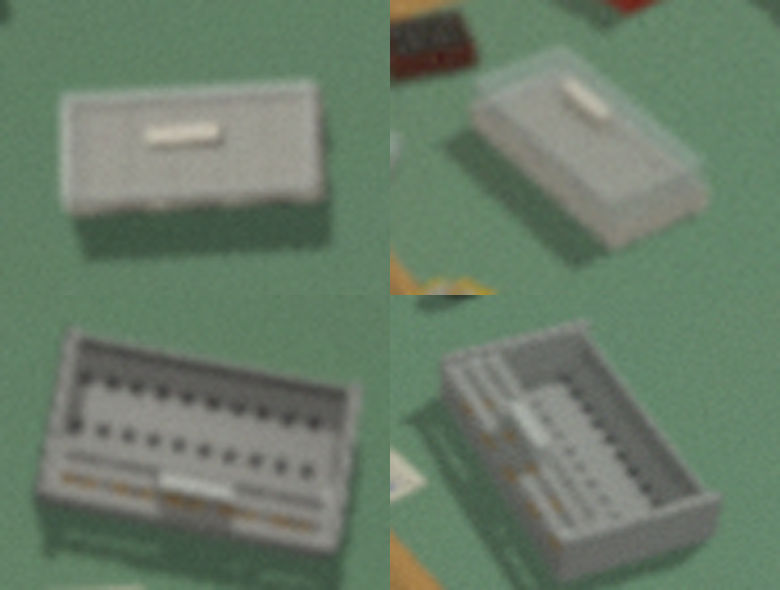

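The cover is seated squarely on the tray (top crop 190,145), and its handle sits level in the side crop. The gate is shut, with brass showing through its slots along all five pockets. I hand the job in.

```bash
python3 -c "
from bench import *
print(job_done())"
```

```text
the job is handed in; nothing more can be done
None
```

I handed the job in after about 57 s of robot time: all five barrels stand in their own pockets, the gate is fully shut, and the cover is back squarely on the empty tray; no verdict came back.

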